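Dock the battery pack and switch on its recessed isolator

TASK

Carry the yellow battery pack (the black fin is its handle) to the empty grey charging dock, set it down flat in it with the fin at the dock's copper end, and let go of it. Then reach into the pack's black well, pull the red isolator knob up until it is free to turn, turn it clockwise (seen from above) from the white mark as far as it goes to the green mark, push it fully back down and let go. Never lift the pack by the knob, and leave the other gear on the bench where it is.

Things in the scene. Friction and masses are not known exactly. Their poses are not given: they have to be found in the camera images.
- pack: Loose yellow battery pack, about 0.8 kg (varies by a fifth), 200 mm (its x) by 120 mm (its y); origin at the centre of its underside, z up. The +x end (x 22 to 100 mm) is a heavy cell block 44 mm high with a black fin on it, the -x end carries a round black well. Centre of mass about 40 mm from the origin towards the fin. It starts flat on the bench.
- well_rim (a point): Centre of the open mouth of the black well, at (-38, 0, 66) mm in the pack's frame, axes as the pack. Inner radius 54 mm, outer radius 60 mm; the well's floor is 48 mm below this point. A steel stop ring on the floor, 9 mm high, lies within 29 mm of the axis, so fingers must stay 39 mm or less below the rim.
- pack_fin (a point): Centre of the top edge of the pack's carrying fin, at (68, 0, 78) mm in the pack's frame, same axes. The fin is an upright plate 16 mm thick (pack x), 70 mm long (pack y), rising from 44 to 78 mm above the underside. Free beside it: 38 mm to the well's outer wall, and on the other side the open top of the cell block.
- knob_grip (a point): Centre of the red isolator knob, on its turning axis, the well's; knob down, it is 44 mm above the pack's underside. x points along the knob to its white-tipped pointer end, z up; it turns and rises with the knob. The knob is a bar 60 mm long (its x), 18 mm thick (its y), 28 mm high (14 mm above and below this point). Down, its top is 8 mm below the rim, its underside 12 mm above the floor.
- isolator_spindle (a joint): Height of the knob along its upright shaft, m: 0 fully down, 0.012 at the upper stop. No spring: about 1 N of friction holds it where it is left, about 1.5 N raises it. More than about 3 N of pull at the upper stop starts to lift the pack.
- isolator_knob (a joint): Angle of the knob, rad: 0 = off, pointer at the white mark (60 degrees anticlockwise from the pack's +x, seen from above), growing clockwise to the stop at 2.1 (120 degrees) = on, at the green mark. A dog bars turning while down, except in the first and last 0.1 rad: raise it 9 mm or more to turn. In between it cannot go down, but rests on the ring 8 mm up. Friction about 0.03 N m.
- dock: Fixed grey charging dock, a shallow tray 222 mm (its x) by 142 mm (its y), lip 22 mm high, 6 mm thick, inside 210 by 130 mm (5 mm clearance round the pack). Origin at the centre of its underside on the bench, z up. Its +x end has a copper lip and contacts: the pack's fin end goes there, pack x along dock x.
- dock_seat (a point): Centre of the dock's inner floor, 6 mm above the bench, axes as the dock: the docked pack's origin belongs here.
- cam: Bystander: orange climbing cam, about 175 mm long, 60 mm high, lying on the bench; origin at its underside.
- nut_tool: Bystander: flat steel nut tool, 190 mm long (its x), 6 mm high, lying between the dock and the pack; origin at its underside.
- bowl: Bystander: blue ceramic bowl, 124 mm across, 55 mm high.
- headlamp: Bystander: compact black headlamp, about 55 by 96 mm, 50 mm high, orange rocker switch on top.
- tiers: Bystander: stack of two open grey plastic tiers, 150 by 200 mm, 151 mm high.
- oil_bottle: Bystander: white bottle, 60 mm across, 160 mm high.
- wax_jar: Bystander: amber jar, 72 mm across, 60 mm high.

How it is judged:
By the outcome, as a careful person would: the job done as asked, in the order asked, and still so for the second after the job is handed in, with the robot touching nothing.
It also fails if it takes over 56 s, if anything falls off the work surface, if the arm or the gripper's body presses on something with over 40 N, if the wrist force passes 120 N, or if a joint passes its speed limit or range.

ROBOT

A 7-joint arm with a two-finger parallel gripper is mounted at the origin on the work surface. World frame = base frame: x ahead of the robot, y to its left, z up, the work surface at z = 0. Lengths are in m, angles in degrees, forces in N, time in s.
With the tool pointing down it reaches from about 0.425 to 1.025 m from the base axis. Payload 3.6 kg.
Tool frame: the origin (TCP) lies on the centre line of the jaws, within the pads' length; the fingertips stand 25 mm ahead of it and the grasp point (between the pads) lies 6 mm ahead of it; z points along the fingers, y is the direction in which the jaws open and shut (so a half turn about z gives the same grasp; the last joint's range is limited). The gripper opens to 85 mm and grips with 20 to 120 N. Pads are 22 mm wide; open, the fingers measure 114 mm over their backs; the gripper's body (76 mm by 85 mm) begins 54 mm behind the grasp point. The pads swing forward as they close: fully open they stand 13 mm farther back than shut.
Start: joints at [-79.956, 33.873, 2.773, 92.16, -1.908, 54.013, -1.931], TCP at [0.193, 0.699, 0.22] pointing down, gripper open.
Joint ranges: [-153.93, 153.93], [-27.13, 128.08], [-72.61, 78.16], [10.71, 143.7], [-87.88, 267.88], [4.46, 118.87], [-176.78, 176.78]. Speed limits (degrees/s): [147.25, 147.25, 180, 180, 180, 180, 180].

INTERFACE

Orientations are given as a 3x3 rotation matrix whose columns are the frame's x, y, z axes.
In Python, from workcell import r, eyes gives the robot as it stands.
- The arm moves only by the tool drive_tool, never from a script. Its argument "plan" is a list of rows, each a list of 2 entries, a list of its own where there are three numbers: the shift along the tool's x, y, z in m, then the turn, a rotation vector about the tool's x, y, z in rad. A call has 1 to 20 rows; each row is the pose to reach, as a shift and turn from the pose measured when the call began, along the tool's axes at that moment; what a row does not reach only later rows make up. A row lasts 1/12 s, in which the tool goes at most 41.7 mm and 7.16 degrees, less where a joint would pass 70% of its speed; a pose out of reach is approached as far as the arm can. A call with a gripper value outside its range is refused whole. "hand" is the opening, from 0 (shut) to 1 (fully open), set as the call begins (left out, the last holds). The fingers move at their own pace and stop on an object; the grip force is fixed at half the most. Time passes only in rows, so rows that repeat a pose let the fingers close. It gives the time, the measured TCP pose, the force and the opening at its end, in the units of the state.
- r.observe(): the state, without advancing time (a new reading comes with each control period).
- eyes.get_image(name): name is "side" or "top"; returns a dict with "image" (400x640x3 uint8, red, green, blue), "fx", "fy", "cx", "cy" (pixels), "distortion" ([k1, k2, p1, p2, k3] as OpenCV has them; the pictures are not rectified), "rvec" (rotation vector, rad) and "tvec" (3), from world to camera coordinates, as OpenCV has them. Camera axes: x right, y down, z forward; pixel columns grow to the right and rows downward; lengths in m; the calibration is good to about 2 mm. A picture is of the moment at which its call begins. There is no depth.
- r.job_done(): hands the job in, once; it reports no verdict.
Trained networks look in a picture, given as the dict that the camera call returned (one of the last four; its "shot" number tells which), for a name from the list of things; names that differ only in an ending like _2 or _b are one class to them, and where a whole thing is asked for, a point or a joint stands for the part that bears it (a point fixed in the world has none). Each returns a list of dicts, best first, with "conf" (0 to 1); they miss things now and then, are a little off and sometimes report something else, mostly with a low value. They report only what shows in the picture. A call takes as long as a camera call.
- eyes.regions_of(name, picture): "region" (400x640 bool, what is visible of it) and "extent" ([left, top, right, bottom] in pixels, round what is visible of it).
The state is a dict: "t": time; "q": joint angles; "joint_velocities": joint speeds; "effort": joint torques, N m; "ee_pos": TCP position; "eef_rot": TCP orientation; "contact_force": force on the tool from outside, world axes, zero at the start; "ft_torque": the same for the moment, N m; "opening": finger opening in m.
Only numpy, scipy, OpenCV 4.12 (cv2) and the standard library are available. Lean on these libraries where they do the work, as an engineer would, in place of code of your own. Each camera call takes 0.05 s, during which the arm holds its last target.

## Working session

There is one attempt and no reset: what is moved stays moved. The work goes in short steps, Python scripts to look and compute and a tool call to move; the robot and the scene stay as the last step left them, time stands still between calls to the robot, and variables do not carry over. Pictures are saved under pics/ and viewed, and the job is handed in when it is done.

Besides the shell and the picture viewer there is one more tool, called after "Emit:" by a JSON object that holds its "method" and its "body", one argument or row to a line. drive_tool: Moves the arm, as the interface text tells. Its arguments: {"type":"object","properties":{"plan":{"type":"array","items":{"type":"array"}},"hand":{"type":"number"}},"required":["plan"]}

```bash
ls; mkdir -p pics; python3 - <<'E'
from workcell import r, eyes
import cv2
s=r.observe()
for k in s: print(k,s[k])
for n in ["side","top"]:
    p=eyes.get_image(n); cv2.imwrite(f"pics/{n}0.png",p["image"][:,:,::-1])
    print(n,{k:p[k] for k in p if k!="image"})
    for o in ["pack","dock","nut_tool","isolator_knob","pack_fin","well_rim"]:
        try:
            for d in eyes.regions_of(o,p)[:2]: print(o,d["conf"],d["extent"],d["region"].sum())
        except Exception as e: print(o,e)
E
```

```text
pics
t 0.0
q [-79.95422265  33.92675358   2.76915166  92.2374111   -1.90743498
  54.01284196  -1.92954171]
joint_velocities [ 0.07685222  0.15835772  0.05471148  0.000454   -0.03710481  0.03651269
  0.06087369]
effort [ 3.40623901e-04 -5.48703182e+01  1.54680334e+00 -1.98129630e+01
  9.37460340e-03  8.50300246e-03 -3.91332406e-06]
ee_pos [0.19235127 0.69812053 0.21922232]
eef_rot [[-9.64103781e-01  2.65525310e-01 -4.56983661e-04]
 [ 2.65525659e-01  9.64101196e-01 -2.23804324e-03]
 [-1.53678630e-04 -2.27904684e-03 -9.99997391e-01]]
contact_force [ 0.07681971 -0.02765734 -0.34442285]
ft_torque [0.08336205 0.01301439 0.05821121]
opening 0.08531904590869453
side {'fx': 373.9131716098866, 'fy': 373.9131716098866, 'cx': 325.0511142698833, 'cy': 199.03272873605414, 'distortion': array([-0.01591318,  0.        ,  0.        ,  0.        ,  0.        ]), 'rvec': array([ 0.24699916, -2.91702037,  1.01773304]), 'tvec': array([0.61911233, 0.14446594, 1.34709335]), 'shot': 1}
pack 0.86 [314.9, 242.0, 375.8, 303.1] 2233
dock 0.65 [328.1, 150.4, 371.2, 196.0] 1468
dock 0.25 [281.5, 188.0, 310.5, 226
[... 295 characters left out ...]
.4] 2202
well_rim 0.75 [331.1, 151.1, 367.8, 195.1] 1467
top {'fx': 478.3340765424892, 'fy': 478.3340765424892, 'cx': 319.2956004629893, 'cy': 199.87119066444416, 'distortion': array([0.00779043, 0.        , 0.        , 0.        , 0.        ]), 'rvec': array([ 2.10693508, -2.16480362,  0.21407045]), 'tvec': array([-0.03130494,  0.62064346,  1.41016261]), 'shot': 2}
pack 0.86 [193.4, 204.3, 270.8, 265.2] 2615
nut_tool 0.63 [303.9, 193.6, 312.0, 254.3] 344
nut_tool 0.46 [231.4, 229.0, 251.5, 246.4] 152
isolator_knob 0.7 [235.0, 229.0, 247.7, 244.9] 139
pack_fin 0.82 [194.8, 204.6, 269.7, 259.5] 2607
well_rim 0.82 [197.9, 202.7, 267.6, 261.0] 2554
well_rim 0.27 [285.0, 149.3, 341.4, 174.4] 817
```

```bash
python3 - <<'E'
import cv2
a=cv2.imread("pics/top0.png"); cv2.imwrite("pics/top0b.png",cv2.resize(a[130:300,150:420],None,fx=2.95,fy=2.95,interpolation=cv2.INTER_CUBIC))
a=cv2.imread("pics/side0.png"); cv2.imwrite("pics/side0b.png",cv2.resize(a[130:320,230:430],None,fx=3,fy=3,interpolation=cv2.INTER_CUBIC))
E
```

```text
(no output)
```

View pics/top0.png

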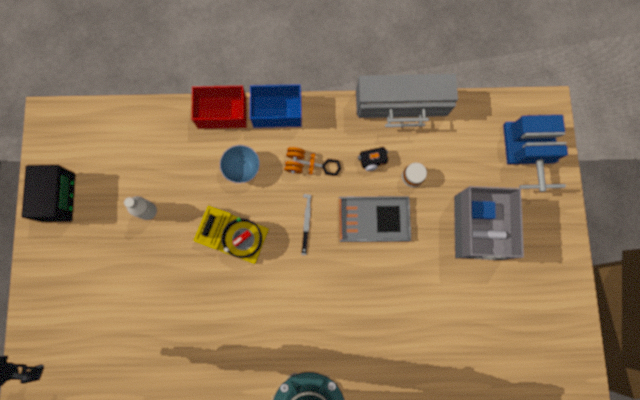

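View pics/side0.png

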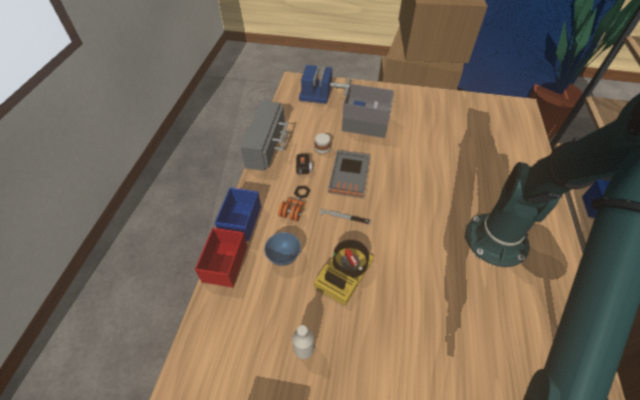

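```bash
sleep 1
```

```text
(no output)
```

View pics/top0b.png

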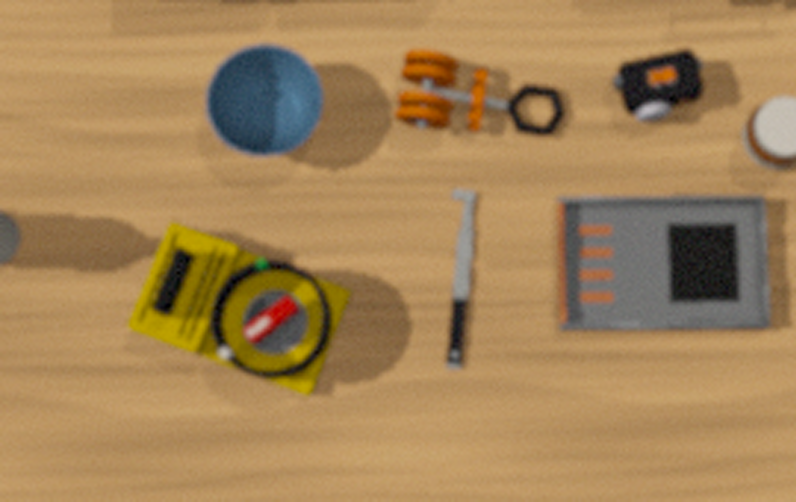

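View pics/side0b.png

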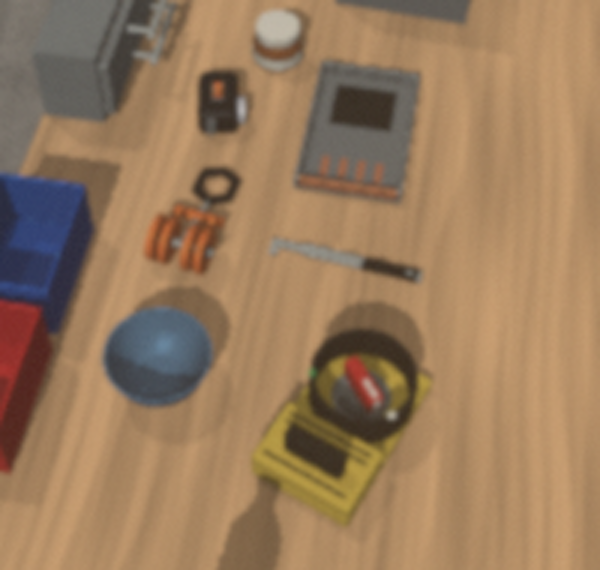

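```bash
cat > h.py <<'E'
import numpy as np, cv2
from scipy.optimize import minimize
def box(x0,x1,y0,y1,z0,z1): return np.array([[x,y,z] for x in (x0,x1) for y in (y0,y1) for z in (z0,z1)])/1e3
def cyl(cx,r,z0,z1,n=40):
    a=np.linspace(0,2*np.pi,n,endpoint=False)
    return np.vstack([np.c_[cx+r*np.cos(a),r*np.sin(a),0*a+z] for z in (z0,z1)])/1e3
PACK=[box(22,100,-60,60,0,44),box(-100,22,-60,60,0,18),cyl(-38,60,18,66),box(60,76,-35,35,44,78)]
DOCK=[box(-111,111,-71,71,0,22)]
def proj(P,pic):
    return cv2.projectPoints(np.asarray(P,float).reshape(-1,1,3),pic["rvec"],pic["tvec"],
      np.array([[pic["fx"],0,pic["cx"]],[0,pic["fy"],pic["cy"]],[0,0,1]]),pic["distortion"])[0].reshape(-1,2)
def T(P,p,z=0):
    c,s=np.cos(p[2]),np.sin(p[2]); P=np.asarray(P,float)
    return np.c_[p[0]+c*P[:,0]-s*P[:,1],p[1]+s*P[:,0]+c*P[:,1],P[:,2]+z]
S=4
def sil(model,p,pic,roi,z=0):
    x0,y0,x1,y1=roi; m=np.zeros(((y1-y0)*S,(x1-x0)*S),np.uint8)
    for part in model:
        u=(proj(T(part,p,z),pic)-[x0,y0]+.5)*S-.5
        h=cv2.convexHull(u.astype(np.float32))
        cv2.fillPoly(m,[np.round(h*16).astype(np.int32)],255,shift=4)
    return cv2.resize(m,None,fx=1/S,fy=1/S,interpolation=cv2.INTER_AREA)/255.
def fit(model,p0,obs,z=0):
    # obs: list of (pic, mask)
    L=[]
    for pic,m in obs:
        ys,xs=np.nonzero(m); roi=(max(xs.min()-12,0),max(ys.min()-12,0),min(xs.max()+12,640),min(ys.max()+12,400))
        L.append((pic,roi,cv2.GaussianBlur(m[roi[1]:roi[3],roi[0]:roi[2]].astype(float),(0,0),1.)))
    def f(p): return sum(((cv2.GaussianBlur(sil(model,p,pic,roi,z),(0,0),1.)-m)**2).sum() for pic,roi,m in L)
    best=None
    for d in (0,.1,-.1):
        q=np.array(p0,float);q[2]+=d
        o=minimize(f,q,method="Nelder-Mead",options=dict(initial_simplex=[q,q+[.02,0,0],q+[0,.02,0],q+[0,0,.1]],xatol=1e-4,fatol=1e-3))
        if best is None or o.fun<best.fun: best=o
    return best.x,best.fun
def pix2w(u,pic,z):
    K=np.array([[pic["fx"],0,pic["cx"]],[0,pic["fy"],pic["cy"]],[0,0,1]])
    n=cv2.undistortPoints(np.array([[u]],float),K,pic["distortion"])[0,0]
    R=cv2.Rodrigues(pic["rvec"])[0]; d=R.T@[n[0],n[1],1]; o=-R.T@pic["tvec"]
    return o+d*(z-o[2])/d[2]
def overlay(img,pic,polys,roi,k,name):
    x0,y0,x1,y1=roi
    a=cv2.resize(img[y0:y1,x0:x1,::-1],None,fx=k,fy=k,interpolation=cv2.INTER_CUBIC).copy()
    for P,c in polys:
        u=((proj(P,pic)-[x0,y0]+.5)*k-.5)
        cv2.polylines(a,[np.round(u).astype(np.int32)],True,c,1)
    cv2.imwrite(name,a)
def rect(x0,x1,y0,y1,z): return np.array([[x0,y0,z],[x1,y0,z],[x1,y1,z],[x0,y1,z]])/1e3
def packpolys(p,z=0):
    c=cyl(-38,60,66,66)[:40]; ci=cyl(-38,54,66,66)[:40]
    return [(T(q,p,z),col) for q,col in [(rect(22,100,-60,60,44),(255,0,0)),(rect(-100,100,-60,60,0),(255,0,255)),(c,(0,255,0)),(ci,(0,255,0)),(rect(60,76,-35,35,78),(255,255,0))]]
def dockpolys(p):
    return [(T(q,p),col) for q,col in [(rect(-111,111,-71,71,22),(255,0,0)),(rect(-111,111,-71,71,0),(255,0,255)),(rect(-105,105,-65,65,22),(0,255,0)),(rect(-105,105,-65,65,6),(0,255,255))]]
E
python3 - <<'E'
from h import *
from workcell import r, eyes
pt=eyes.get_image("top"); ps=eyes.get_image("side")
print(pix2w((237,236),pt,.03),pix2w((375,219),pt,.01),"t",r.observe()["t"])
def best(n,p,c):
    L=eyes.regions_of(n,p)
    for d in L:
        ys,xs=np.nonzero(d["region"]); 
        if np.hypot(xs.mean()-c[0],ys.mean()-c[1])<15: return d["region"]
mp=best("pack",pt,(233,233)); ms=best("pack",ps,(345,272))
dt=best("dock",pt,(375,219)); ds=best("dock",ps,(350,173))
print([None if m is None else m.sum() for m in (mp,ms,dt,ds)])
# yaw from two points
w=pix2w((237,236),pt,.03)
for name,ob in (("both",[(pt,mp),(ps,ms)]),("top",[(pt,mp)]),("side",[(ps,ms)])):
    a=pix2w((243,239),pt,.06);b=pix2w((210,224),pt,.06)
    p,e=fit(PACK,[w[0],w[1],np.arctan2(b[1]-a[1],b[0]-a[0])],ob); print(name,p,np.degrees(p[2]),e)
    if name=="both": P=p
d0=pix2w((375,219),pt,.01)
for name,ob in (("both",[(pt,dt),(ps,ds)]),("top",[(pt,dt)]),("side",[(ps,ds)])):
    ob=[o for o in ob if o[1] is not None]
    if not ob: continue
    p,e=fit(DOCK,[d0[0],d0[1],1.57],ob); print("dock",name,p,np.degrees(p[2]),e)
    if name=="both": D=p
np.save("P.npy",P);np.save("D.npy",D)
overlay(pt["image"],pt,packpolys(P),(180,190,285,275),7,"pics/ov1.png")
overlay(ps["image"],ps,packpolys(P),(300,230,390,315),7,"pics/ov2.png")
overlay(pt["image"],pt,dockpolys(D),(325,180,425,255),7,"pics/ov3.png")
overlay(ps["image"],ps,dockpolys(D),(310,140,390,205),8,"pics/ov4.png")
E
```

```text
[0.51812165 0.20709868 0.03      ] [ 0.56234663 -0.22270376  0.01      ] t 0.8
[None, np.int64(2288), np.int64(3246), np.int64(1571)]Traceback (most recent call last):
  File "<stdin>", line 17, in <module>
  File "h.py", line 27, in fit
    ys,xs=np.nonzero(m); roi=(max(xs.min()-12,0),max(ys.min()-12,0),min(xs.max()+12,640),min(ys.max()+12,400))
          ~~~~~~~~~~^^^
    return _wrapfunc(a, 'nonzero')
    return _wrapit(obj, method, *args, **kwds)
    result = getattr(arr, method)(*args, **kwds)
ValueError: Calling nonzero on 0d arrays is not allowed. Use np.atleast_1d(scalar).nonzero() instead.
```

```bash
cat > m.py <<'E'
from h import *
from workcell import r, eyes
import sys
pt=eyes.get_image("top"); ps=eyes.get_image("side")
def best(ns,p,c,tol=12):
    for n in ns:
        for d in eyes.regions_of(n,p):
            ys,xs=np.nonzero(d["region"])
            if np.hypot(xs.mean()-c[0],ys.mean()-c[1])<tol and d["region"].sum()>1000: print(n,d["conf"]); return d["region"]
mp=best(["pack","pack_fin","well_rim"],pt,(233,233)); ms=best(["pack"],ps,(345,272))
dt=best(["dock","dock_seat"],pt,(375,219)); ds=best(["dock"],ps,(350,173))
w=pix2w((237,236),pt,.03)
for name,ob in (("both",[(pt,mp),(ps,ms)]),("top",[(pt,mp)]),("side",[(ps,ms)])):
    ob=[o for o in ob if o[1] is not None]
    if not ob: continue
    a=pix2w((243,239),pt,.06);b=pix2w((210,224),pt,.06)
    p,e=fit(PACK,[w[0],w[1],np.arctan2(b[1]-a[1],b[0]-a[0])],ob); print(name,p,np.degrees(p[2]),e)
    if name=="both": P=p
d0=pix2w((375,219),pt,.01)
for name,ob in (("both",[(pt,dt),(ps,ds)]),("top",[(pt,dt)]),("side",[(ps,ds)])):
    ob=[o for o in ob if o[1] is not None]
    if not ob: continue
    p,e=fit(DOCK,[d0[0],d0[1],1.57],ob); print("dock",name,p,np.degrees(p[2]),e)
    if name=="both": D=p
np.save("P.npy",P);np.save("D.npy",D)
overlay(pt["image"],pt,packpolys(P),(180,190,285,275),7,"pics/ov1.png")
overlay(ps["image"],ps,packpolys(P),(300,230,390,315),7,"pics/ov2.png")
overlay(pt["image"],pt,dockpolys(D),(325,180,425,255),7,"pics/ov3.png")
overlay(ps["image"],ps,dockpolys(D),(310,140,390,205),8,"pics/ov4.png")
E
python3 m.py
```

```text
pack 0.74
pack 0.64
dock 0.68
dock 0.78
both [0.52443281 0.22524578 1.18605762] 67.95609605316518 40.45337931142156
top [0.52600485 0.22527739 1.18579593] 67.94110188692363 14.352185496095732
side [0.52286782 0.22498329 1.18763317] 68.04636818625542 9.584679252340415
dock both [ 0.56353043 -0.21933347  1.5461687 ] 88.58894118661551 55.122978279781776
dock top [ 0.56507895 -0.21904497  1.55224181] 88.93690460197185 33.808835655609805
dock side [ 0.56145253 -0.21813502  1.56297575] 89.55191396185215 9.372220449750591
```

View pics/ov1.png

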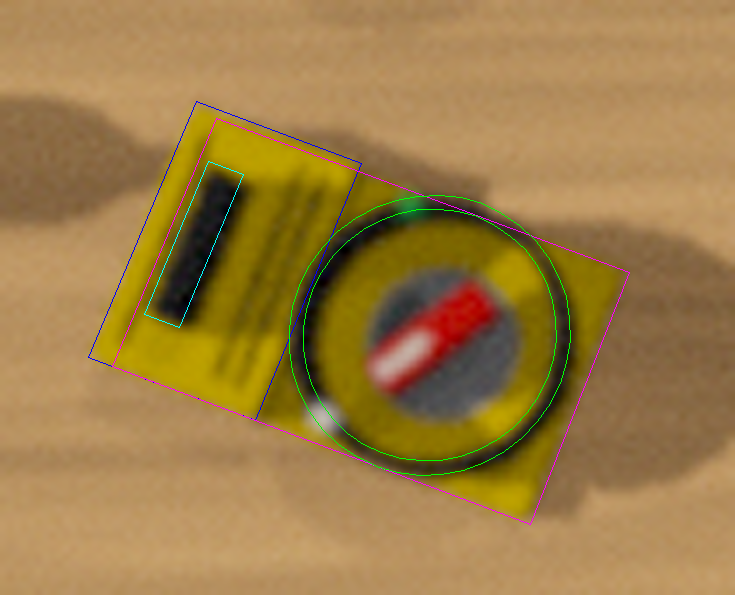

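View pics/ov2.png

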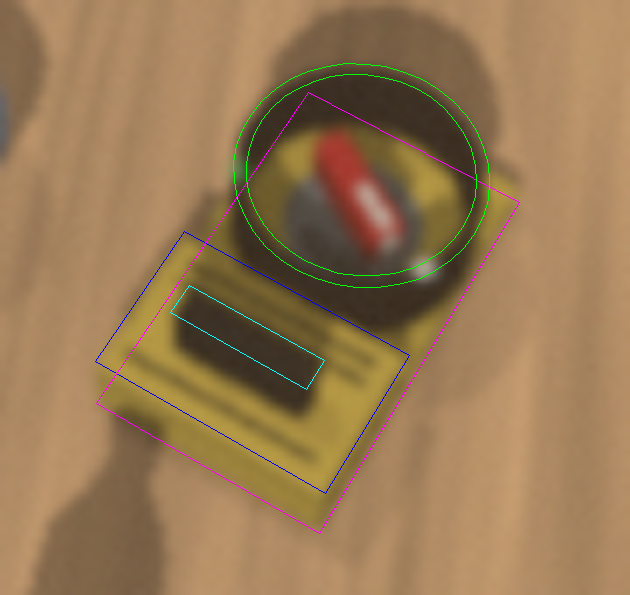

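View pics/ov3.png

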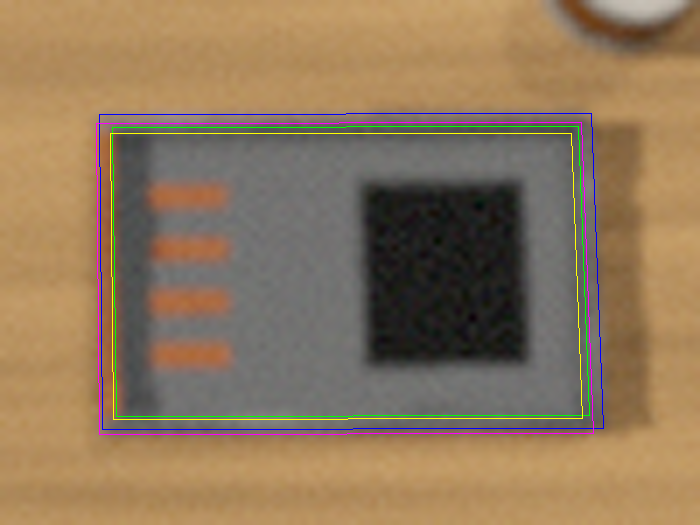

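View pics/ov4.png

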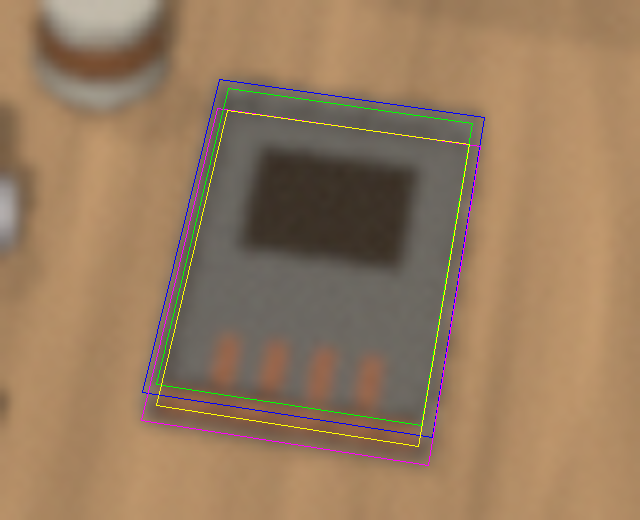

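```bash
cat > z.py <<'E'
import cv2,sys
def zoom(src,roi,k,out):
    a=cv2.imread(src); x0,y0,x1,y1=roi
    b=cv2.resize(a[y0:y1,x0:x1],None,fx=k,fy=k,interpolation=cv2.INTER_CUBIC)
    for x in range((x0+4)//5*5,x1,5):
        X=int((x-x0+.5)*k); cv2.line(b,(X,0),(X,b.shape[0]),(255,255,255) if x%10==0 else (170,170,170),1) if x%10==0 else cv2.line(b,(X,0),(X,6),(255,255,255),1)
        if x%10==0: cv2.putText(b,str(x),(X+1,10),0,.35,(0,0,0),1)
    for y in range((y0+4)//5*5,y1,5):
        Y=int((y-y0+.5)*k)
        if y%10==0: cv2.line(b,(0,Y),(b.shape[1],Y),(255,255,255),1); cv2.putText(b,str(y),(0,Y-1),0,.35,(0,0,0),1)
        else: cv2.line(b,(0,Y),(6,Y),(255,255,255),1)
    cv2.imwrite(out,b)
if __name__=="__main__":
    zoom("pics/top0.png",(188,195,274,270),9,"pics/z1.png")
    zoom("pics/top0.png",(333,190,418,250),9,"pics/z2.png")
    zoom("pics/side0.png",(310,235,382,309),8,"pics/z3.png")
    zoom("pics/side0.png",(322,145,377,202),10,"pics/z4.png")
E
python3 z.py
```

```text
(no output)
```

View pics/z1.png

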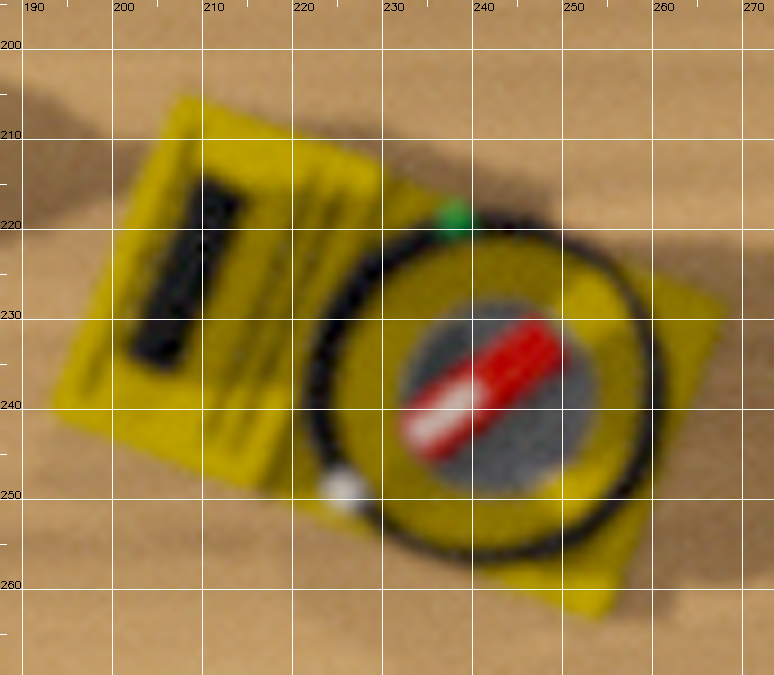

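View pics/z2.png

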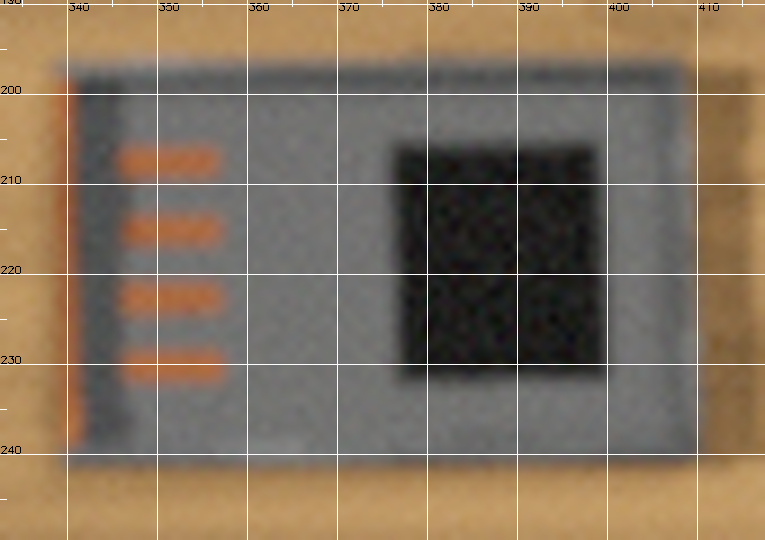

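View pics/z3.png

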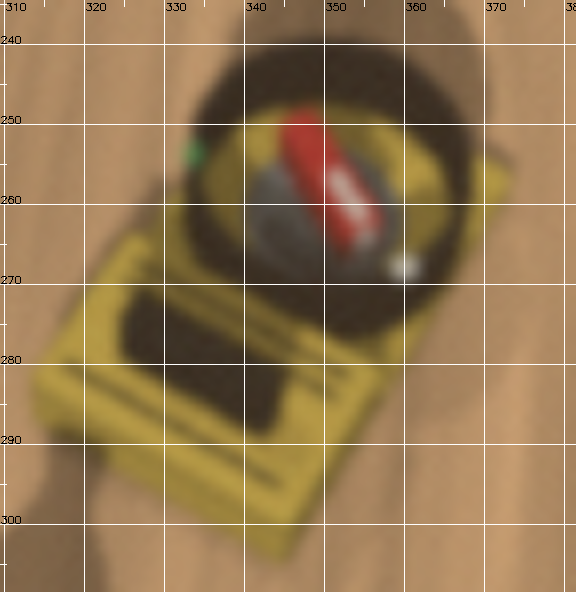

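View pics/z4.png

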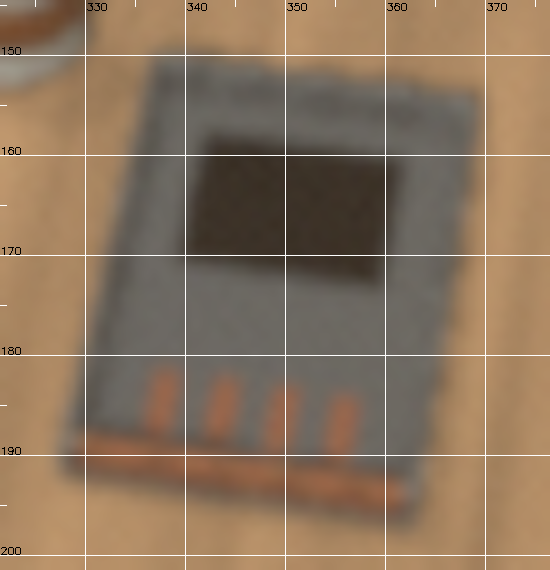

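```bash
cat > pf.py <<'E'
from h import *
from workcell import eyes
from scipy.optimize import least_squares
pt=eyes.get_image("top"); ps=eyes.get_image("side")
P0=np.load("P.npy");D0=np.load("D.npy")
pk=[(pt,100,-60,44,207.3,205),(pt,100,60,44,193,240.5),(pt,22,60,44,217,249.5),(pt,22,-60,44,229.5,213),(pt,-100,-60,0,268,229.3),(pt,-100,60,0,254.3,263.3),
(pt,76,-35,78,209,214),(pt,76,35,78,201.3,234.5),(pt,-38,0,58,241.1,238),(pt,-9.5,49.4,66,225.5,249),(pt,-9.5,-49.4,66,238,219),
(ps,-9.5,49.4,66,360.3,268),(ps,-9.5,-49.4,66,333.5,253.3),(ps,100,60,0,344.5,304.7),(ps,100,-60,44,313,283),(ps,22,60,44,358,281),(ps,22,-60,44,326,263.5),(ps,-38,0,58,350.5,256)]
dk=[(pt,111,-71,22,339.3,196.8),(pt,111,71,22,339.8,241),(pt,-111,-71,22,407.8,196.5),(pt,-111,71,22,410,241),
(ps,111,-71,0,327.8,192),(ps,111,71,0,362.5,197.5),(ps,-111,-71,22,337,149.5),(ps,-111,71,22,370,153.8)]
for L,p0,n in ((pk,P0,"P"),(dk,D0,"D")):
    def f(p):
        o=[]
        for l in L:
            u=proj(T([np.array(l[1:4])/1e3],p),l[0])[0]; o+=[u[0]-l[4],u[1]-l[5]]
        return np.array(o)
    s=least_squares(f,p0,loss="soft_l1"); print(n,s.x,np.degrees(s.x[2])); print(np.round(f(s.x).reshape(-1,2),1).tolist())
    for c in (pt,ps):
        LL=L; L=[l for l in LL if l[0] is c]; s2=least_squares(f,p0); print("  ",s2.x,np.degrees(s2.x[2])); L=LL
    np.save(n+"2.npy",s.x)
E
python3 pf.py
```

```text
P [0.5243502  0.22614727 1.19153583] 68.2699740909958
[[-0.2, -0.8], [-1.2, 0.3], [-1.2, 0.2], [1.2, -0.1], [1.1, -1.0], [0.8, 1.1], [-0.1, -1.3], [-1.5, 0.1], [-0.1, -0.5], [0.0, 0.4], [-0.1, -0.4], [0.1, 0.1], [0.2, 0.6], [0.9, 1.3], [0.2, -1.4], [0.1, -0.5], [-0.1, -0.5], [0.4, -0.4]]
   [0.52385685 0.22574568 1.19420779] 68.42306635422334
   [0.52517405 0.2266836  1.19631657] 68.5438901753825
D [ 0.56256328 -0.21935261  1.5477869 ] 88.68165720346595
[[-0.7, -0.6], [-0.6, 0.3], [1.2, -0.5], [0.8, 0.0], [-0.3, 0.2], [0.8, 0.2], [0.1, -0.1], [0.3, 0.3]]
   [ 0.56197013 -0.21878748  1.54849473] 88.72221251919623
   [ 0.56359877 -0.22017685  1.54751727] 88.66620818223527
```

```bash
cat > mv.py <<'E'
import numpy as np
from workcell import r
from scipy.spatial.transform import Rotation as Ro
def to(pos,yaw):
    s=r.observe(); R=np.array(s["eef_rot"]); p=np.array(s["ee_pos"])
    y=np.radians(yaw); cands=[]
    for a in (y,y+np.pi):
        Y=np.array([np.cos(a),np.sin(a),0]); Z=np.array([0,0,-1.]); X=np.cross(Y,Z)
        cands.append(Ro.from_matrix(R.T@np.c_[X,Y,Z]).as_rotvec())
    v=min(cands,key=np.linalg.norm)
    print("t",round(s["t"],2),"pos",np.round(p,4),"yaw",round(np.degrees(np.arctan2(R[1,1],R[0,1])),2),"q7",round(s["q"][6],1),"F",np.round(s["contact_force"],1),"op",round(s["opening"],4))
    print("shift",np.round(R.T@(np.array(pos)-p),4),"turn",np.round(v,4), "down",np.round(R.T@[0,0,-1],3))
E
python3 -c "
from mv import *
to([.5494,.2892,.14],68.3)
from h import *
"
```

```text
t 1.4 pos [0.1925 0.699  0.2204] yaw 74.6 q7 -1.9 F [-0.2  0.7  0.1] op 0.0851
shift [-0.4529 -0.3003  0.0804] turn [0.   0.   0.11] down [ 0. -0.  1.]
```

Emit:
{"method": "drive_tool", "body": {
  "plan": [
    [[-0.01,-0.006,0],[0,0,0.0]],
    [[-0.03,-0.02,0],[0,0,0.01]],
    [[-0.06,-0.04,0],[0,0,0.015]],
    [[-0.09,-0.06,0],[0,0,0.02]],
    [[-0.12,-0.08,0],[0,0,0.03]],
    [[-0.15,-0.1,0],[0,0,0.04]],
    [[-0.18,-0.12,0],[0,0,0.045]],
    [[-0.21,-0.14,0],[0,0,0.05]],
    [[-0.24,-0.16,0],[0,0,0.06]],
    [[-0.27,-0.18,0],[0,0,0.065]],
    [[-0.3,-0.2,0],[0,0,0.07]],
    [[-0.33,-0.22,0.01],[0,0,0.08]],
    [[-0.36,-0.24,0.02],[0,0,0.09]],
    [[-0.39,-0.26,0.03],[0,0,0.1]],
    [[-0.415,-0.276,0.045],[0,0,0.11]],
    [[-0.435,-0.289,0.06],[0,0,0.11]],
    [[-0.448,-0.297,0.07],[0,0,0.11]],
    [[-0.453,-0.3,0.08],[0,0,0.11]],
    [[-0.453,-0.3,0.08],[0,0,0.11]],
    [[-0.453,-0.3,0.08],[0,0,0.11]]
  ],
  "hand": 0.45
}}

```text
t: 3.07
ee_pos: [0.5488, 0.2896, 0.1401]
eef_rot: [[-0.929, 0.37, -0.001], [0.37, 0.929, -0.0], [0.001, -0.001, -1.0]]
contact_force: [-0.4, 0.1, 0.1]
opening: 0.0385
```

```bash
python3 -c "
from mv import *
to([.5494,.2892,.077],68.3)
from workcell import eyes
import cv2
from h import *
P=[.5243,.2260,np.radians(68.35)]
for n,roi in (('top',(180,180,290,270)),('side',(290,200,390,310))):
    p=eyes.get_image(n); overlay(p['image'],p,packpolys(P),roi,6,f'pics/{n}1.png')
to([.5494,.2892,.077],68.3)
"
```

```text
t 3.07 pos [0.5488 0.2896 0.1401] yaw 68.3 q7 40.7 F [-0.4  0.1  0.1] op 0.0385
shift [-0.0008 -0.0001  0.0631] turn [-0.0006 -0.0013  0.    ] down [-0.001  0.001  1.   ]
t 3.17 pos [0.5488 0.2914 0.141 ] yaw 68.44 q7 40.7 F [-0.8 -0.5 -0. ] op 0.0382
shift [-0.0014 -0.0019  0.064 ] turn [ 0.0014 -0.0005  0.0025] down [-0.    -0.001  1.   ]
```

View pics/top1.png

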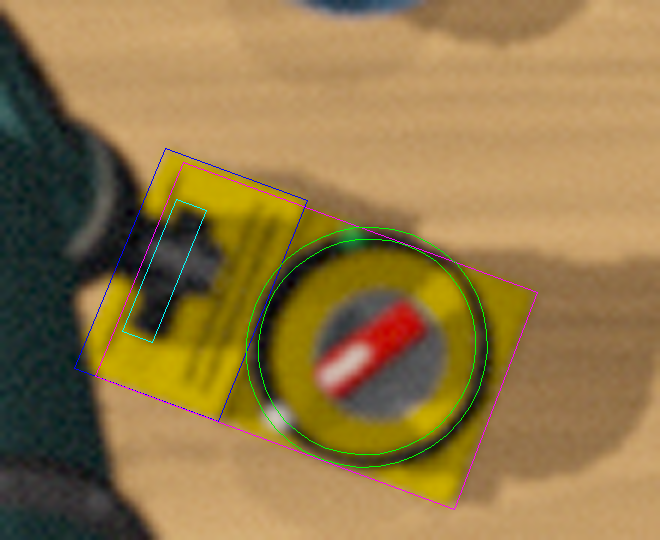

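View pics/side1.png

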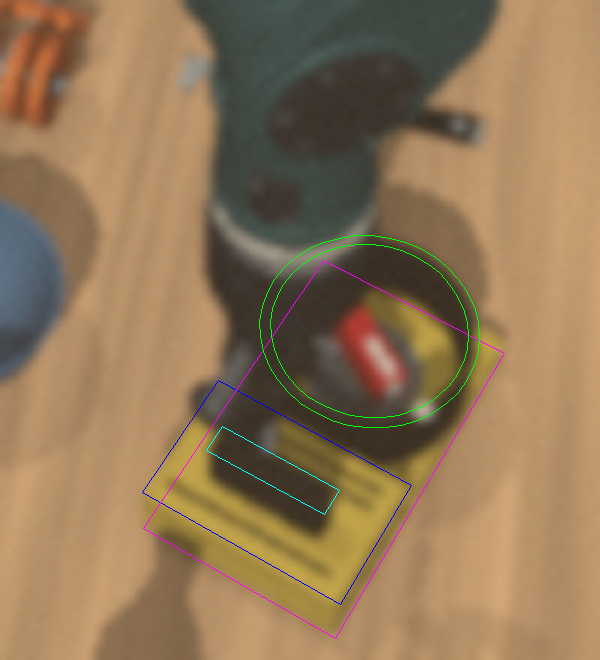

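Emit:
{"method": "drive_tool", "body": {
  "plan": [
    [[0,-0.001,0.006],[0,0,0]],
    [[0,-0.002,0.015],[0,0,0]],
    [[-0.001,-0.003,0.025],[0,0,0]],
    [[-0.001,-0.003,0.035],[0,0,0]],
    [[-0.001,-0.003,0.045],[0,0,0]],
    [[-0.001,-0.003,0.053],[0,0,0]],
    [[-0.001,-0.003,0.059],[0,0,0]],
    [[-0.001,-0.003,0.063],[0,0,0]],
    [[-0.001,-0.003,0.064],[0,0,0]],
    [[-0.001,-0.003,0.064],[0,0,0]]
  ]
}}

```text
t: 4.0
ee_pos: [0.5486, 0.2883, 0.0767]
eef_rot: [[-0.93, 0.367, -0.0], [0.367, 0.93, 0.001], [0.001, 0.001, -1.0]]
contact_force: [0.0, 0.7, 0.2]
opening: 0.0386
```

Close on the fin.

Emit:
{"method": "drive_tool", "body": {
  "plan": [
    [[0,0,0],[0,0,0]],
    [[0,0,0],[0,0,0]],
    [[0,0,0],[0,0,0]],
    [[0,0,0],[0,0,0]],
    [[0,0,0],[0,0,0]],
    [[0,0,0],[0,0,0]]
  ],
  "hand": 0
}}

```text
t: 4.5
ee_pos: [0.5486, 0.2883, 0.0769]
eef_rot: [[-0.93, 0.367, 0.0], [0.367, 0.93, 0.001], [0.001, 0.001, -1.0]]
contact_force: [-0.6, 0.3, -0.1]
opening: 0.0
```

```bash
python3 -c "
from mv import *
to([.5494,.2892,.077],68.3)
from workcell import eyes
from h import *
P=[.5243,.2260,np.radians(68.35)]
for n,roi in (('top',(180,180,290,270)),('side',(290,200,390,310))):
    p=eyes.get_image(n); overlay(p['image'],p,packpolys(P),roi,6,f'pics/{n}2.png')
"
```

```text
t 4.5 pos [0.5486 0.2883 0.0769] yaw 68.44 q7 41.4 F [-0.6  0.3 -0.1] op 0.0
shift [-0.0004  0.0011 -0.0001] turn [ 0.0013 -0.0005  0.0025] down [-0.001 -0.001  1.   ]
```

View pics/top2.png

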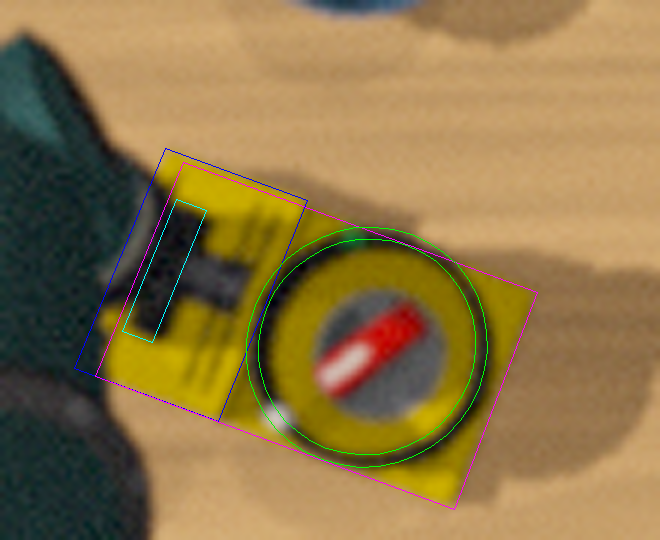

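```bash
python3 -c "
from mv import *
to([.5494,.2892,.077],68.3)
from workcell import eyes
from h import *
P=[.5243,.2260,np.radians(68.35)]
for n,roi in (('top',(180,180,280,260)),('side',(310,240,380,310))):
    p=eyes.get_image(n); overlay(p['image'],p,[],roi,8,f'pics/{n}3.png')
to([.5494,.2892,.077],68.3)
"
```

```text
t 4.6 pos [0.5486 0.2883 0.0767] yaw 68.44 q7 41.4 F [-0.3  0.4 -0.2] op -0.0001
shift [-0.0004  0.0011 -0.0003] turn [ 0.0012 -0.0006  0.0025] down [-0.001 -0.001  1.   ]
t 4.7 pos [0.5486 0.2883 0.0767] yaw 68.44 q7 41.4 F [ 0.  -0.2 -0.1] op -0.0001
shift [-0.0004  0.0011 -0.0003] turn [ 0.0012 -0.0006  0.0025] down [-0.001 -0.001  1.   ]
```

View pics/top3.png

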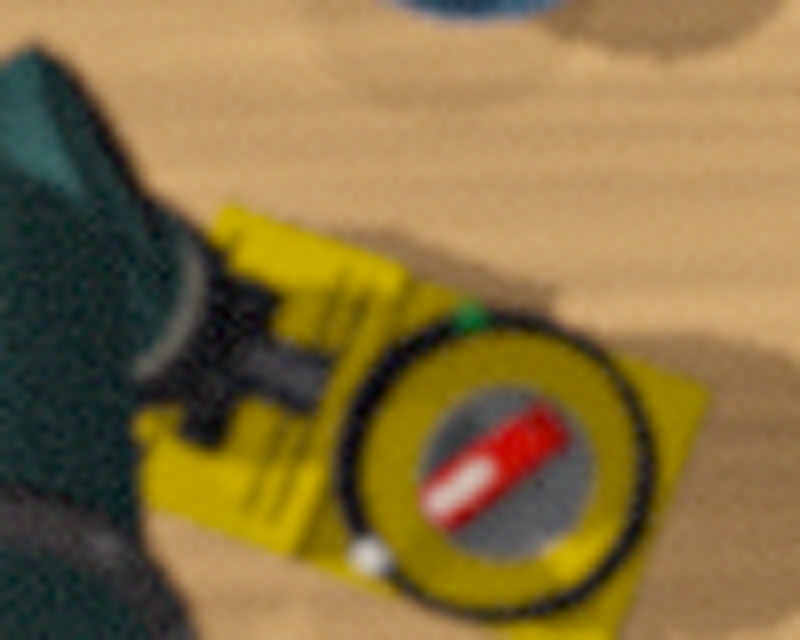

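View pics/side3.png

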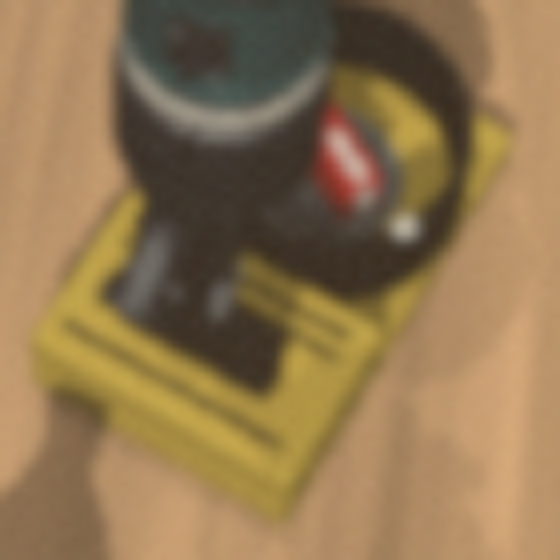

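```bash
python3 -c "
from mv import *
from workcell import eyes,r
from h import *
s=r.observe();p=np.array(s['ee_pos']);R=np.array(s['eef_rot'])
def q(x,y,z): return p+R@[x,y,z]
polys=[]
for sg in (-1,1):
  for w in (0,.038/2):
    polys.append((np.array([q(-.011,sg*w,.025),q(.011,sg*w,.025),q(.011,sg*w,-.013),q(-.011,sg*w,-.013)]),(0,0,255) if w==0 else (0,255,0)))
b=[q(x,y,-.048) for x,y in ((-.038,-.0425),(.038,-.0425),(.038,.0425),(-.038,.0425))]
polys.append((np.array(b),(255,255,0)))
F=T(rect(60,76,-35,35,78),[.5243,.2255,np.radians(68.35)]);polys.append((F,(255,0,255)))
for n,roi in (('top',(180,180,280,260)),('side',(310,240,380,310))):
    pc=eyes.get_image(n); overlay(pc['image'],pc,polys,roi,8,f'pics/{n}4.png')
    print([ (d['conf'],d['extent']) for d in eyes.regions_of('pack',pc)])
"
```

```text
[(0.81, [196.2, 203.2, 270.7, 262.6])]
[(0.91, [313.6, 242.3, 371.7, 302.0]), (0.18, [314.9, 134.9, 332.6, 152.2])]
```

View pics/top4.png

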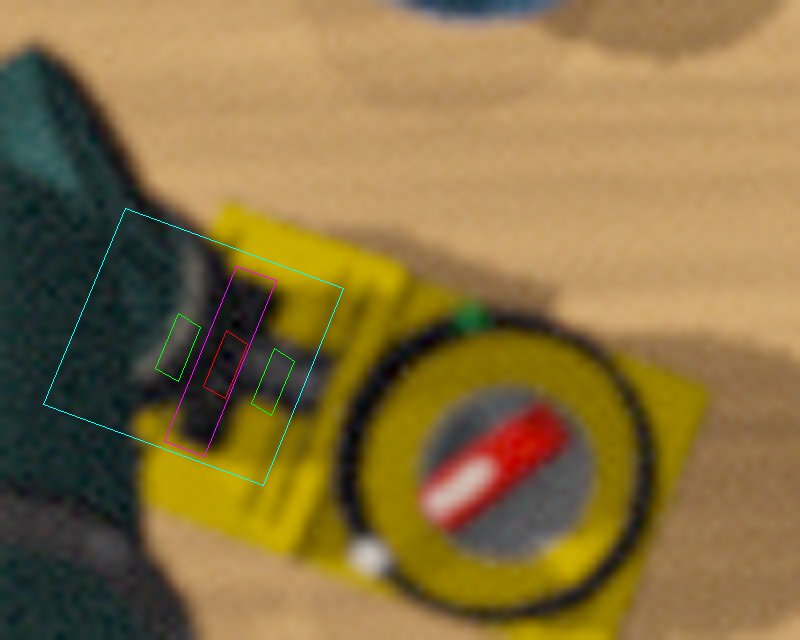

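View pics/side4.png

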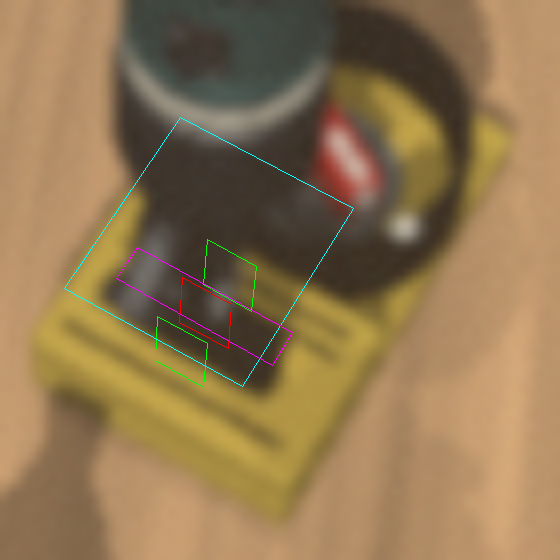

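Emit:
{"method": "drive_tool", "body": {
  "plan": [
    [[0,0,-0.003],[0,0,0]],
    [[0,0,-0.007],[0,0,0]],
    [[0,0,-0.012],[0,0,0]],
    [[0,0,-0.016],[0,0,0]],
    [[0,0,-0.02],[0,0,0]],
    [[0,0,-0.02],[0,0,0]]
  ]
}}

```text
t: 5.4
ee_pos: [0.5493, 0.2886, 0.0979]
eef_rot: [[-0.93, 0.368, 0.002], [0.368, 0.93, 0.002], [-0.001, 0.003, -1.0]]
contact_force: [0.1, -0.0, 0.3]
opening: 0.0001
```

```bash
python3 -c "
from mv import *
from workcell import eyes,r
from h import *
to([.5,.2,.1],68)
print(r.observe()['ft_torque'])
for n,roi in (('top',(180,180,280,260)),('side',(310,230,380,310))):
    pc=eyes.get_image(n); overlay(pc['image'],pc,packpolys([.5243,.2260,np.radians(68.35)],0.02),roi,7,f'pics/{n}5.png')
"
```

```text
t 5.4 pos [0.5493 0.2886 0.0979] yaw 68.44 q7 41.3 F [ 0.1 -0.   0.3] op 0.0001
shift [ 0.0133 -0.1005 -0.0024] turn [0.0027 0.0006 0.0076] down [ 0.001 -0.003  1.   ]
[ 0.00497499 -0.00872343 -0.02963422]
```

View pics/top5.png

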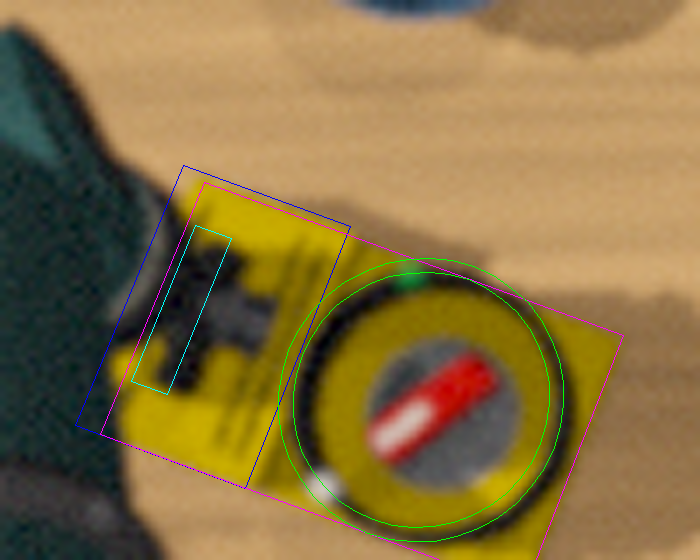

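View pics/side5.png

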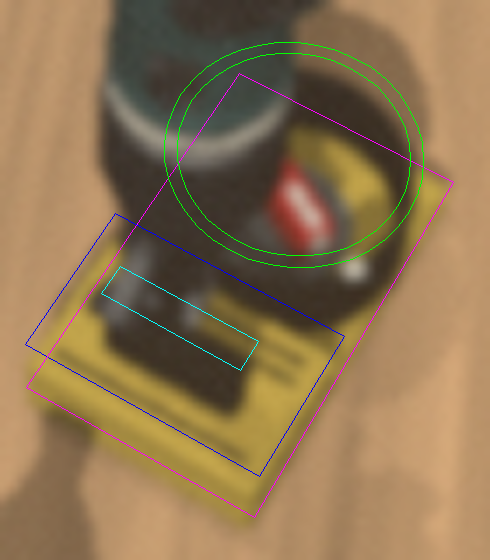

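Emit:
{"method": "drive_tool", "body": {
  "plan": [
    [[0,0,-0.02],[0,0,0]],
    [[0,0,-0.05],[0,0,0]],
    [[0,0,-0.08],[0,0,0]],
    [[0,-0.03,-0.1],[0,0,0]],
    [[0,-0.06,-0.12],[0,0,0]],
    [[0,-0.09,-0.12],[0,0,0]],
    [[0,-0.12,-0.12],[0,0,0]],
    [[0,-0.14,-0.12],[0,0,0]],
    [[0,-0.15,-0.12],[0,0,0]],
    [[0,-0.15,-0.12],[0,0,0]]
  ]
}}

```text
t: 6.33
ee_pos: [0.4925, 0.146, 0.2167]
eef_rot: [[-0.929, 0.371, -0.001], [0.371, 0.929, 0.0], [0.001, 0.0, -1.0]]
contact_force: [-0.3, 0.1, 0.1]
opening: 0.0002
```

```bash
cat > g.py <<'E'
from mv import *
from workcell import eyes,r
from h import *
import sys
s=r.observe();p=np.array(s['ee_pos']);R=np.array(s['eef_rot']);tag=sys.argv[1];k=float(sys.argv[2])
print(s['t'],p,s['opening'])
def q(x,y,z): return p+R@[x,y,z]
w=s['opening']/2
polys=[]
for sg in (-1,1):
    polys.append((np.array([q(-.011,sg*w,.025),q(.011,sg*w,.025),q(.011,sg*w,-.013),q(-.011,sg*w,-.013)]),(0,0,255)))
polys.append((np.array([q(x,y,-.048) for x,y in ((-.038,-.0425),(.038,-.0425),(.038,.0425),(-.038,.0425))]),(255,255,0)))
for n in ('top','side'):
    pc=eyes.get_image(n); u=proj([q(0,0,0)],pc)[0].astype(int)
    roi=(max(u[0]-50,0),max(u[1]-45,0),min(u[0]+50,640),min(u[1]+45,400)); print(n,roi)
    overlay(pc['image'],pc,polys,roi,k,f'pics/{n}{tag}.png'); overlay(pc['image'],pc,[],roi,k,f'pics/{n}{tag}r.png')
    cv2.imwrite(f'pics/{n}{tag}_full.png',pc['image'][:,:,::-1])
    print(n,'cam',-cv2.Rodrigues(pc['rvec'])[0].T@pc['tvec'])
E
python3 g.py 6 7
```

```text
6.3333 [0.49249551 0.14604673 0.21666501] 0.000167699521202585
top (np.int64(199), np.int64(192), np.int64(299), np.int64(282))
top cam [ 0.35740605 -0.01558994  1.49891786]
side (np.int64(312), np.int64(172), np.int64(412), np.int64(262))
side cam [0.50630482 0.81768587 1.13748681]
```

View pics/top6.png

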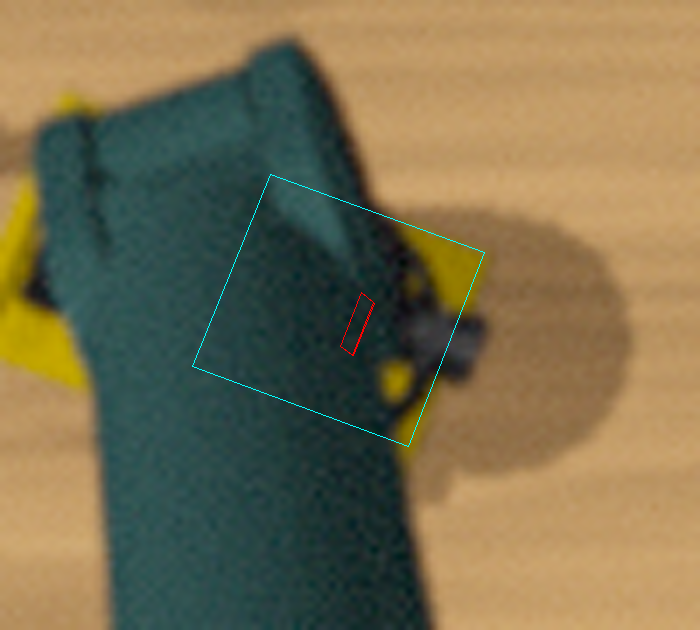

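View pics/side6.png

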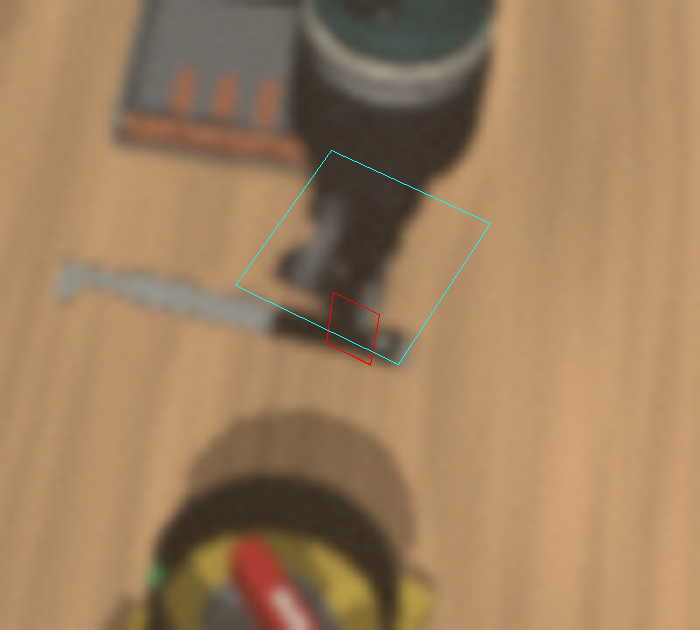

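View pics/side6_full.png

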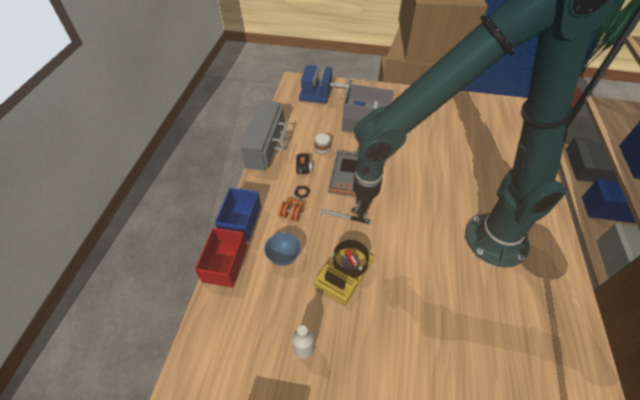

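```bash
python3 -c "
from z import zoom
zoom('pics/side6_full.png',(340,165,400,225),12,'pics/z6.png')"
```

```text
(no output)
```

View pics/z6.png

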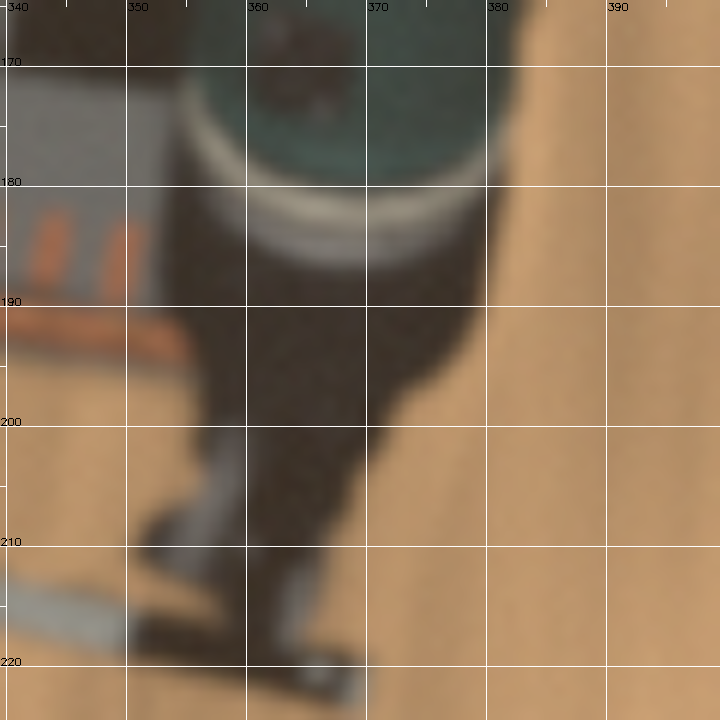

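Emit:
{"method": "drive_tool", "body": {
  "plan": [
    [[0.05,0,0],[0,0,0]],
    [[0.08,0,0],[0,0,0]],
    [[0.1,0,0],[0,0,0]],
    [[0.1,0,0],[0,0,0]],
    [[0.1,0,0],[0,0,0]],
    [[0.1,0,0],[0,0,0]]
  ],
  "hand": 1
}}

```text
t: 6.93
ee_pos: [0.4027, 0.188, 0.2171]
eef_rot: [[-0.931, 0.366, 0.003], [0.366, 0.931, 0.004], [-0.002, 0.005, -1.0]]
contact_force: [0.6, -0.2, 0.0]
opening: 0.0723
```

```bash
python3 g.py 7 7
```

```text
6.9333 [0.40273108 0.18801701 0.2171396 ] 0.07227456829998757
top (np.int64(183), np.int64(226), np.int64(283), np.int64(316))
top cam [ 0.35740605 -0.01558994  1.49891786]
side (np.int64(340), np.int64(188), np.int64(440), np.int64(278))
side cam [0.50630482 0.81768587 1.13748681]
```

View pics/side7.png

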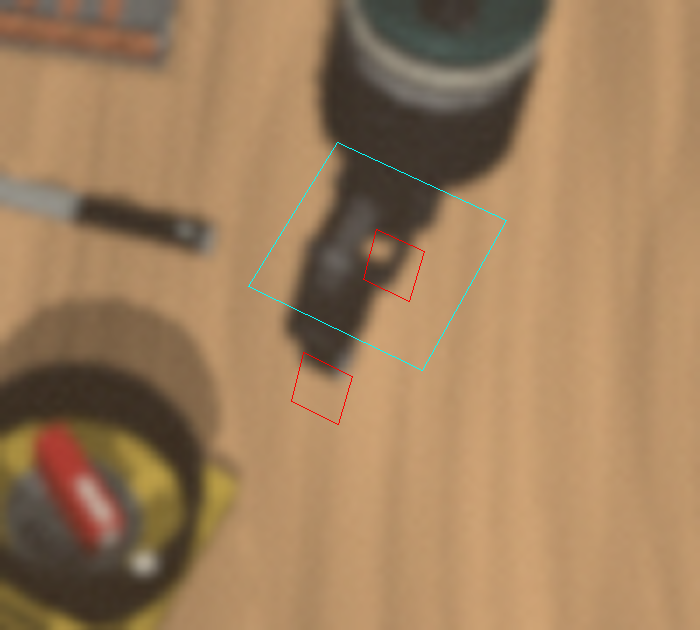

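View pics/top7.png

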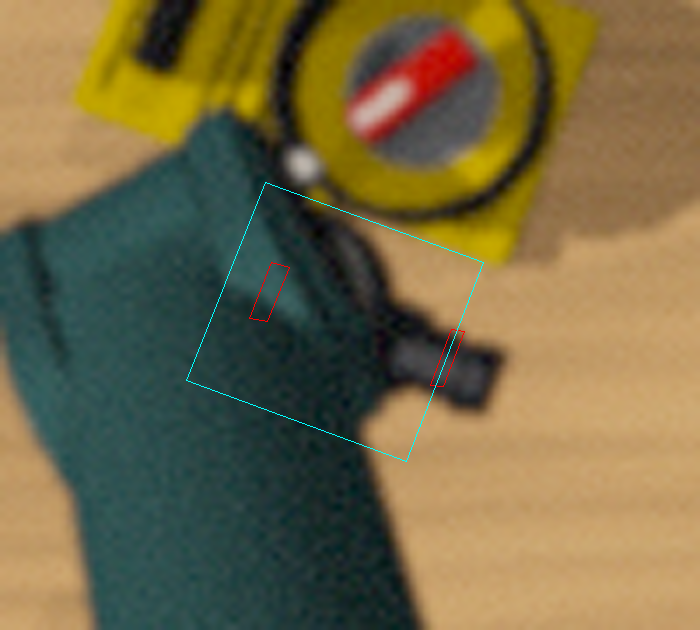

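```bash
python3 -c "
from h import *
from workcell import eyes
pc=eyes.get_image('side')
for z in (.17,.18,.19,.2,.21,.22,.23): print(z,proj([[.4184,.228,z]],pc)[0],proj([[.4144,.2187,z]],pc)[0])
"
```

```text
0.17 [382.55382896 252.07001114] [384.10770826 249.59926329]
0.18 [383.00504638 250.34544482] [384.56768136 247.86545426]
0.19 [383.46268176 248.59614659] [385.03416312 246.10690666]
0.2 [383.92687197 246.82158458] [385.50729161 244.32309129]
0.21 [384.39775777 245.02121172] [385.98720876 242.51346387]
0.22 [384.87548393 243.1944651 ] [386.47406056 240.67746451]
0.23 [385.36019941 241.3407655 ] [386.9679972  238.81451713]
```

```bash
python3 -c "
from mv import *
to([.549,.2875,.12],68.3)"
```

```text
t 7.08 pos [0.4027 0.1867 0.2169] yaw 68.4 q7 40.3 F [ 0.3 -0.1 -0.1] op 0.0854
shift [-0.0988  0.1472  0.0976] turn [0.0036 0.001  0.0017] down [ 0.001 -0.004  1.   ]
```

Emit:
{"method": "drive_tool", "body": {
  "plan": [
    [[-0.02,0.03,0.005],[0,0,0]],
    [[-0.04,0.06,0.01],[0.0,0,0]],
    [[-0.06,0.09,0.02],[0.0,0,0]],
    [[-0.075,0.112,0.03],[0.003,0,0]],
    [[-0.09,0.133,0.05],[0.003,0,0]],
    [[-0.097,0.144,0.07],[0.003,0,0]],
    [[-0.099,0.147,0.09],[0.003,0.001,0.002]],
    [[-0.099,0.147,0.11],[0.003,0.001,0.002]],
    [[-0.099,0.147,0.125],[0.003,0.001,0.002]],
    [[-0.099,0.147,0.138],[0.003,0.001,0.002]],
    [[-0.099,0.147,0.138],[0.003,0.001,0.002]],
    [[-0.099,0.147,0.138],[0.003,0.001,0.002]]
  ],
  "hand": 0.45
}}

```text
t: 8.08
ee_pos: [0.5494, 0.2868, 0.079]
eef_rot: [[-0.929, 0.371, -0.001], [0.371, 0.929, -0.0], [0.0, -0.0, -1.0]]
contact_force: [0.8, 0.6, -0.3]
opening: 0.0384
```

```bash
python3 g.py 8 7; python3 -c "
from mv import *
to([.549,.2875,.06],68.3)"
```

```text
8.0833 [0.5494476  0.28682504 0.07895878] 0.038394575649584615
top (np.int64(157), np.int64(179), np.int64(257), np.int64(269))
top cam [ 0.35740605 -0.01558994  1.49891786]
side (np.int64(285), np.int64(232), np.int64(385), np.int64(322))
side cam [0.50630482 0.81768587 1.13748681]
t 8.18 pos [0.5502 0.2875 0.0804] yaw 68.26 q7 40.9 F [ 0.  -0.8 -0.2] op 0.0383
shift [ 0.0012 -0.0005  0.0204] turn [ 0.0019  0.0013 -0.0008] down [ 0.001 -0.002  1.   ]
```

View pics/side8.png

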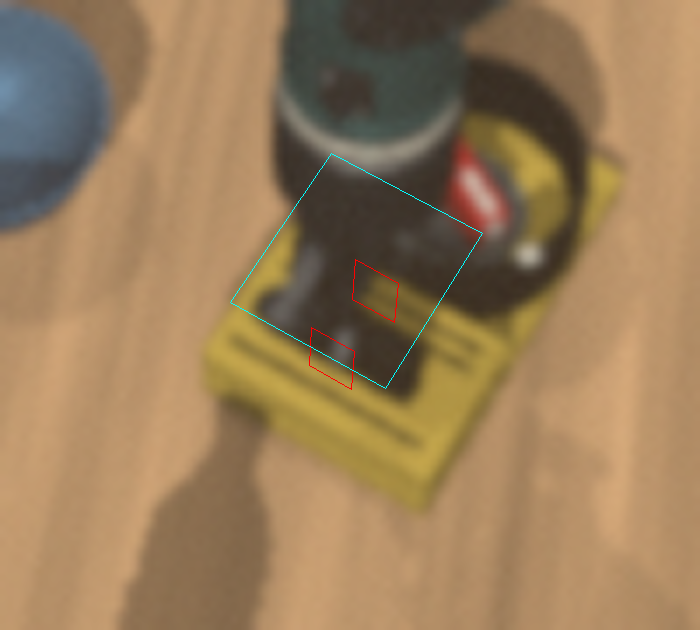

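View pics/top8.png

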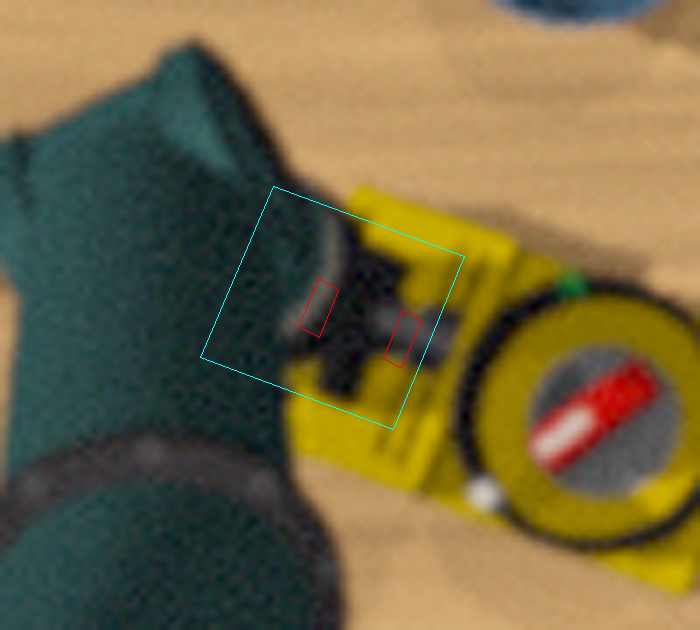

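Emit:
{"method": "drive_tool", "body": {
  "plan": [
    [[0.001,0,0.004],[0,0,0]],
    [[0.001,0,0.008],[0,0,0]],
    [[0.001,0,0.012],[0,0,0]],
    [[0.001,0,0.014],[0,0,0]],
    [[0.001,0,0.014],[0,0,0]]
  ]
}}

```text
t: 8.6
ee_pos: [0.5489, 0.2877, 0.066]
eef_rot: [[-0.929, 0.37, 0.001], [0.37, 0.929, 0.001], [-0.001, 0.001, -1.0]]
contact_force: [-0.5, -0.5, -0.8]
opening: 0.0384
```

Emit:
{"method": "drive_tool", "body": {
  "plan": [
    [[0,0,0.003],[0,0,0]],
    [[0,0,0.006],[0,0,0]],
    [[0,0,0.008],[0,0,0]],
    [[0,0,0.008],[0,0,0]]
  ]
}}

```text
t: 8.93
ee_pos: [0.5486, 0.2875, 0.0574]
eef_rot: [[-0.929, 0.37, 0.0], [0.37, 0.929, 0.0], [-0.0, 0.0, -1.0]]
contact_force: [0.4, 0.7, -0.6]
opening: 0.0381
```

Emit:
{"method": "drive_tool", "body": {
  "plan": [
    [[0,0,0.003],[0,0,0]],
    [[0,0,0.006],[0,0,0]],
    [[0,0,0.006],[0,0,0]]
  ]
}}

```text
t: 9.18
ee_pos: [0.5481, 0.2873, 0.0507]
eef_rot: [[-0.929, 0.37, -0.001], [0.37, 0.929, -0.0], [0.001, -0.001, -1.0]]
contact_force: [0.3, -0.5, -0.0]
opening: 0.0384
```

```bash
python3 g.py 9 7
```

```text
9.1833 [0.54808641 0.28730969 0.05065143] 0.03838474213880473
top (np.int64(159), np.int64(181), np.int64(259), np.int64(271))
top cam [ 0.35740605 -0.01558994  1.49891786]
side (np.int64(285), np.int64(236), np.int64(385), np.int64(326))
side cam [0.50630482 0.81768587 1.13748681]
```

View pics/side9r.png

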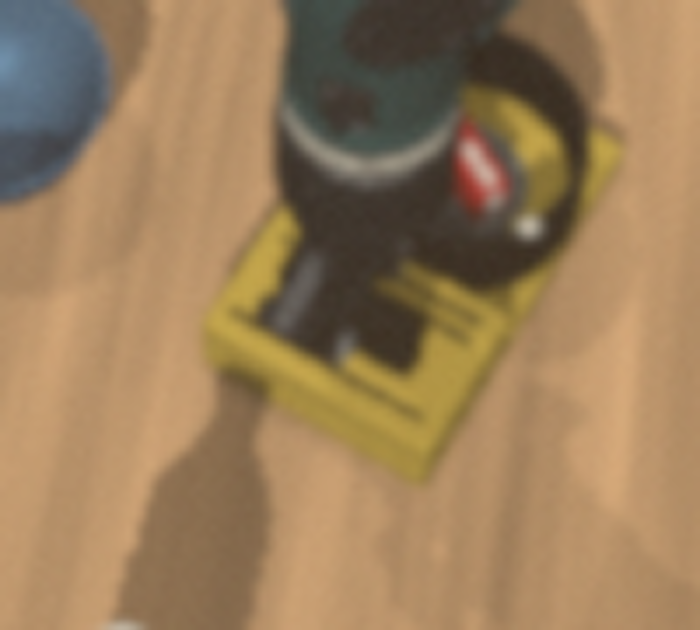

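Emit:
{"method": "drive_tool", "body": {
  "plan": [
    [[0,0,0],[0,0,0]],
    [[0,0,0],[0,0,0]],
    [[0,0,0],[0,0,0]],
    [[0,0,0],[0,0,0]]
  ],
  "hand": 0
}}

```text
t: 9.62
ee_pos: [0.5488, 0.288, 0.0516]
eef_rot: [[-0.929, 0.37, 0.001], [0.37, 0.929, 0.001], [-0.0, 0.001, -1.0]]
contact_force: [-0.4, 0.4, 1.5]
opening: 0.0146
```

Emit:
{"method": "drive_tool", "body": {
  "plan": [
    [[0,0,-0.002],[0,0,0]],
    [[0,0,-0.005],[0,0,0]],
    [[0,0,-0.01],[0,0,0]],
    [[0,0,-0.015],[0,0,0]],
    [[0,0,-0.02],[0,0,0]],
    [[0,0,-0.025],[0,0,0]],
    [[0,0,-0.025],[0,0,0]]
  ]
}}

```text
t: 10.2
ee_pos: [0.5495, 0.2882, 0.0778]
eef_rot: [[-0.929, 0.371, 0.002], [0.371, 0.929, 0.002], [-0.002, 0.003, -1.0]]
contact_force: [0.4, -0.0, -7.4]
opening: 0.0143
```

```bash
python3 -c "
from mv import *
from workcell import eyes,r
from h import *
to([.5,.2,.1],68)
print(r.observe()['ft_torque'])
for n,roi in (('top',(180,180,280,260)),('side',(300,220,390,310))):
    pc=eyes.get_image(n); overlay(pc['image'],pc,packpolys([.5243,.2260,np.radians(68.35)],0.024),roi,7,f'pics/{n}10.png')
"
```

```text
t 10.2 pos [0.5495 0.2882 0.0778] yaw 68.25 q7 40.9 F [ 0.4 -0.  -7.4] op 0.0143
shift [ 0.0132 -0.1002 -0.0225] turn [0.0027 0.0016 0.0044] down [ 0.002 -0.003  1.   ]
[ 0.26742582 -0.15473356 -0.03625604]
```

View pics/top10.png

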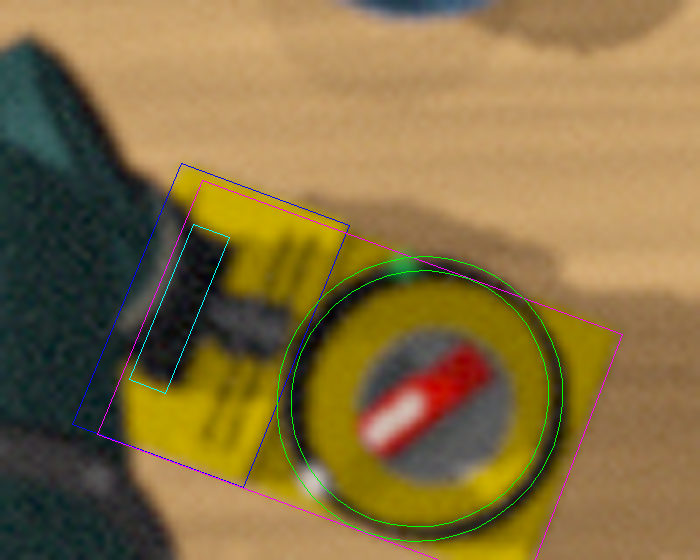

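View pics/side10.png

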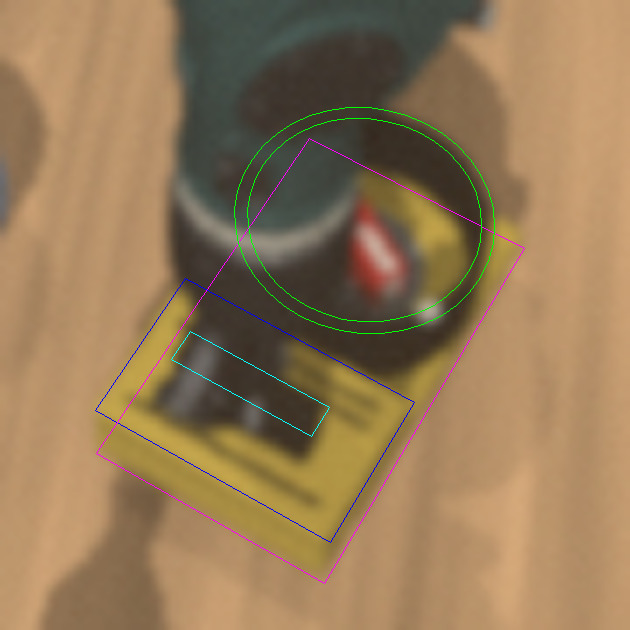

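```bash
python3 -c "
from mv import *
to([.564,-.1513,.125],88.7)"
```

```text
t 10.3 pos [0.549 0.288 0.077] yaw 68.25 q7 40.9 F [-0.9  0.1 -7.8] op 0.0145
shift [-0.1767 -0.4024 -0.0486] turn [ 0.0017  0.0011 -0.3568] down [ 0.001 -0.002  1.   ]
```

Emit:
{"method": "drive_tool", "body": {
  "plan": [
    [[0,0,-0.01],[0,0,0]],
    [[-0.004,-0.01,-0.025],[0,0,0]],
    [[-0.011,-0.025,-0.04],[0,0,-0.01]],
    [[-0.02,-0.045,-0.05],[0,0,-0.03]],
    [[-0.031,-0.07,-0.06],[0,0,-0.05]],
    [[-0.042,-0.096,-0.06],[0,0,-0.08]],
    [[-0.054,-0.122,-0.06],[0,0,-0.1]],
    [[-0.066,-0.15,-0.06],[0,0,-0.13]],
    [[-0.078,-0.178,-0.06],[0,0,-0.16]],
    [[-0.09,-0.206,-0.06],[0,0,-0.18]],
    [[-0.103,-0.235,-0.06],[0,0,-0.21]],
    [[-0.115,-0.263,-0.06],[0,0,-0.24]],
    [[-0.127,-0.29,-0.06],[0,0,-0.26]],
    [[-0.139,-0.317,-0.06],[0,0,-0.29]],
    [[-0.15,-0.342,-0.06],[0,0,-0.31]],
    [[-0.16,-0.365,-0.058],[0,0,-0.33]],
    [[-0.168,-0.383,-0.055],[0,0,-0.345]],
    [[-0.174,-0.396,-0.05],[0,0,-0.355]],
    [[-0.177,-0.402,-0.049],[0,0,-0.357]],
    [[-0.177,-0.402,-0.049],[0,0,-0.357]]
  ]
}}

```text
t: 11.97
ee_pos: [0.5634, -0.1537, 0.1253]
eef_rot: [[-1.0, 0.027, -0.0], [0.027, 1.0, 0.0], [0.0, 0.0, -1.0]]
contact_force: [-0.2, -1.0, -8.5]
opening: 0.0145
```

```bash
cat > hv.py <<'E'
from mv import *
from workcell import eyes,r
from h import *
import sys
tag=sys.argv[1]; z=float(sys.argv[2])
s=r.observe();p=np.array(s['ee_pos']);R=np.array(s['eef_rot']);yaw=np.arctan2(R[1,1],R[0,1])
pk=[p[0]-.068*np.cos(yaw),p[1]-.068*np.sin(yaw),yaw]
print("pack est",np.round(pk,4),np.degrees(yaw))
D=[.5625,-.2193,np.radians(88.7)]
to([.564,-.1513,.125],88.7)
for n,roi in (('top',(320,170,425,255)),('side',(315,130,405,215))):
    pc=eyes.get_image(n); overlay(pc['image'],pc,packpolys(pk,z)+dockpolys(D)[:2],roi,7,f'pics/{n}{tag}.png')
    cv2.imwrite(f'pics/{n}{tag}_full.png',pc['image'][:,:,::-1])
E
python3 hv.py 11 0.074
```

```text
pack est [ 0.5616 -0.2217  1.5441] 88.4683537565351
t 11.97 pos [ 0.5634 -0.1537  0.1253] yaw 88.47 q7 96.8 F [-0.2 -1.  -8.5] op 0.0145
shift [-0.0005  0.0024  0.0003] turn [ 0.0001 -0.0001 -0.004 ] down [-0. -0.  1.]
```

View pics/top11.png

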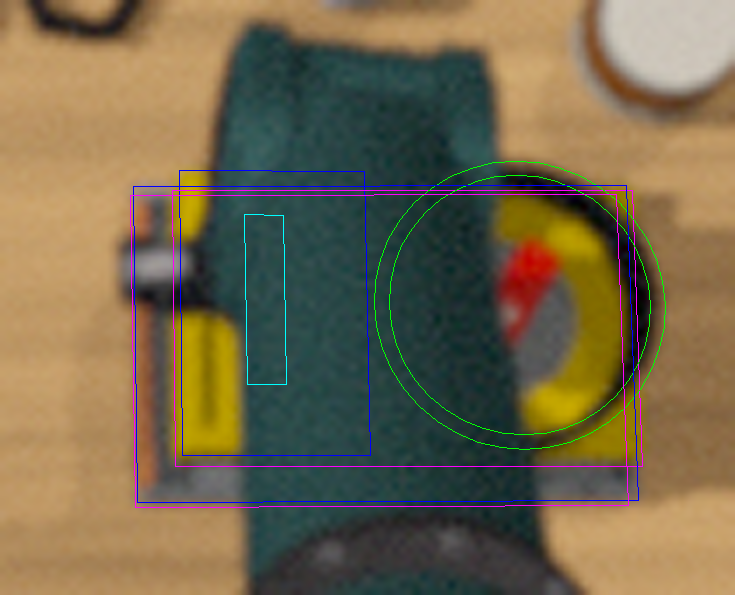

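View pics/side11.png

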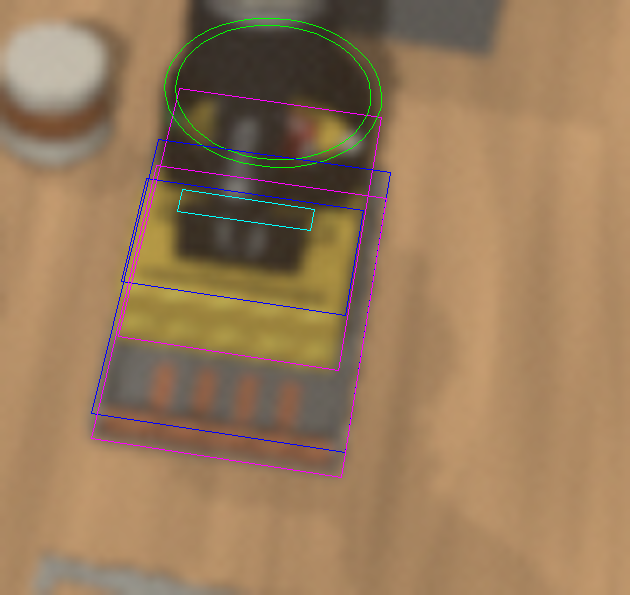

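```bash
python3 -c "
from z import zoom
zoom('pics/side11_full.png',(322,130,382,205),10,'pics/z11s.png')
zoom('pics/top11_full.png',(330,190,420,245),8.8,'pics/z11t.png')" 
```

```text
(no output)
```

View pics/z11s.png

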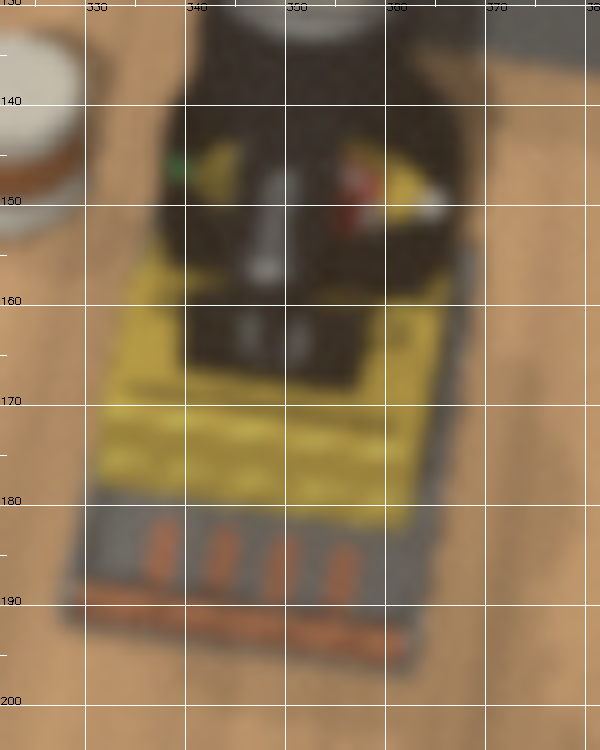

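View pics/z11t.png

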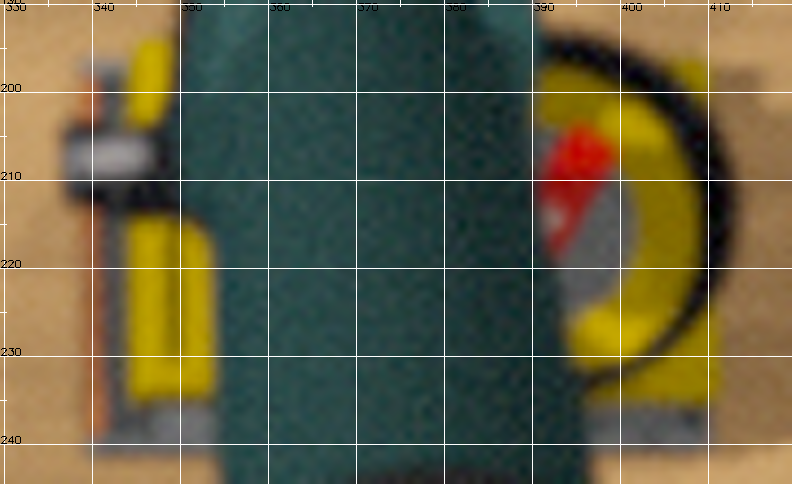

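```bash
cat > pf2.py <<'E'
from h import *
from workcell import eyes
from scipy.optimize import least_squares
from scipy.spatial.transform import Rotation as Ro
pt=eyes.get_image("top"); ps=eyes.get_image("side")
L=[(ps,-9.5,49.4,66,364.5,149.8),(ps,-9.5,-49.4,66,339.5,146),(ps,100,-60,44,332,170.5),(ps,100,60,44,361.5,174.5),(ps,100,-60,0,331,178.3),(ps,100,60,0,361.8,182.5),
(pt,100,60,0,343.8,234.9),(pt,-100,60,9,411,235.2),(pt,-98,0,66,412.8,214)]
def M(p,P): 
    R=Ro.from_euler("ZYX",[p[2],p[4],p[5]]).as_matrix(); return np.asarray(P)@R.T+[p[0],p[1],p[3]]
def f(p):
    o=[]
    for l in L:
        u=proj(M(p,[np.array(l[1:4])/1e3]),l[0])[0]; o+=[u[0]-l[4],u[1]-l[5]]
    return np.array(o+[p[5]*20])
s=least_squares(f,[.5616,-.2217,1.544,.074,0,0],loss="soft_l1");p=s.x
print(np.round(p,4),np.degrees(p[[2,4,5]])); print(np.round(f(p)[:-1].reshape(-1,2),1).tolist())
print("fin top",M(p,[[.068,0,.078]]),"fin-end bottom",M(p,[[.1,0,0],[-.1,0,0]]))
E
python3 pf2.py
```

```text
[ 0.563  -0.2194  1.5302  0.0739  0.0068  0.0074] [87.67661547  0.38864954  0.42137106]
[[0.2, 0.0], [-0.3, 0.1], [-1.1, -0.4], [1.4, 0.6], [-0.3, -0.3], [0.1, 0.4], [-0.3, 0.3], [-0.1, 0.6], [0.8, -1.2]]
fin top [[ 0.56638481 -0.15100016  0.15139434]] fin-end bottom [[ 0.56708744 -0.11953258  0.07318119]
 [ 0.55897971 -0.31936357  0.07453782]]
```

```bash
python3 -c "
from mv import *
to([.563,-.1535,.064],88.9)"
```

```text
t 12.17 pos [ 0.5646 -0.1487  0.1256] yaw 88.86 q7 96.8 F [ 0.8  0.6 -8. ] op 0.0143
shift [ 0.0016 -0.005   0.0616] turn [ 0.0028  0.0013 -0.0008] down [ 0.001 -0.003  1.   ]
```

```bash
python3 hv.py 12 0.074; python3 -c "
from z import zoom
zoom('pics/side12_full.png',(322,130,382,205),10,'pics/z12s.png')
zoom('pics/top12_full.png',(330,190,420,245),8.8,'pics/z12t.png')" 
```

```text
pack est [ 0.5632 -0.2167  1.5508] 88.85641692585256
t 12.17 pos [ 0.5646 -0.1487  0.1256] yaw 88.86 q7 96.8 F [ 0.8  0.6 -8. ] op 0.0143
shift [ 0.0006 -0.0026  0.0006] turn [0.0028 0.0013 0.0027] down [ 0.001 -0.003  1.   ]
```

View pics/z12s.png

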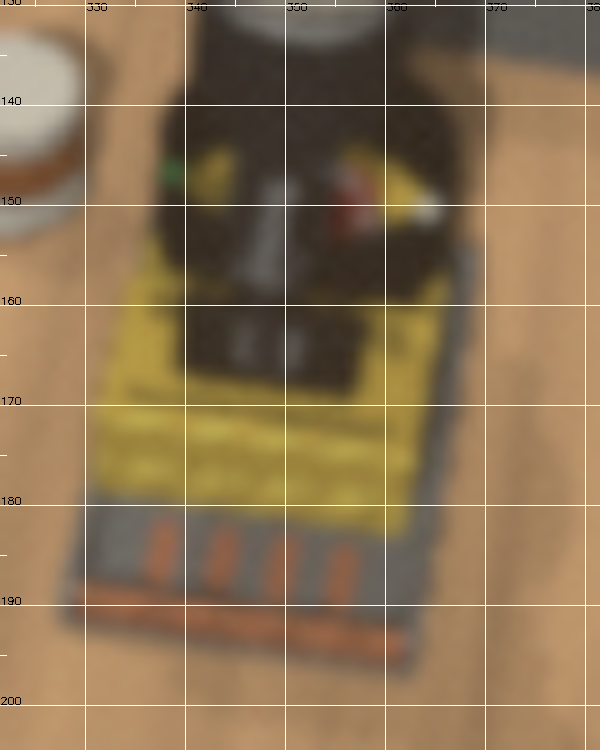

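View pics/z12t.png

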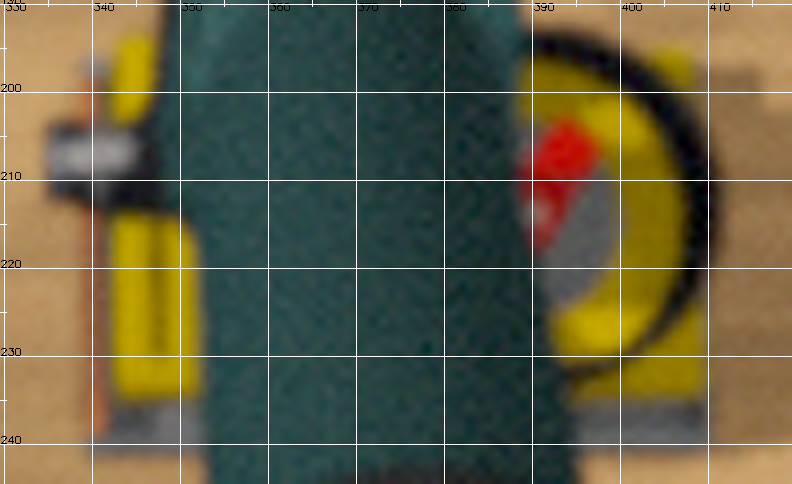

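```bash
sed -i '/^L=/,/^(pt,100/d' pf2.py; sed -i '/^def M/i L=[(ps,-9.5,49.4,66,363.8,150.5),(ps,-9.5,-49.4,66,338.8,147.2),(ps,100,-60,44,331.5,171.2),(ps,100,60,44,361,175.4),(ps,100,-60,0,330.5,178.8),(ps,100,60,0,361.3,183),(pt,100,60,0,342,234.7),(pt,-100,60,9,409,235),(pt,-98,0,66,410.9,213)]' pf2.py; python3 pf2.py;  python3 -c "
from mv import *
to([.563,-.1535,.064],88.9)"
```

```text
[ 0.5644 -0.2137  1.5327  0.0736 -0.0115  0.0137] [87.81601972 -0.65667672  0.78737207]
[[0.4, 0.1], [-0.2, -0.2], [-1.2, -0.3], [1.5, 0.3], [-0.3, 0.1], [0.2, 0.7], [-0.3, 0.1], [-0.1, 0.3], [1.0, -0.8]]
fin top [[ 0.56802796 -0.1466762   0.15236234]] fin-end bottom [[ 0.56821033 -0.11376748  0.07474157]
 [ 0.56058915 -0.31360908  0.07244939]]
t 12.37 pos [ 0.5646 -0.1497  0.1256] yaw 88.82 q7 96.8 F [-0.1 -0.1 -7.2] op 0.0142
shift [ 0.0016 -0.004   0.0616] turn [ 0.0019  0.0015 -0.0014] down [ 0.002 -0.002  1.   ]
```

Emit:
{"method": "drive_tool", "body": {
  "plan": [
    [[0.001,-0.002,0.003],[0,0,0]],
    [[0.0016,-0.004,0.01],[0,0,0]],
    [[0.0016,-0.0053,0.02],[0,0,0]],
    [[0.0016,-0.0053,0.03],[0,0,0]],
    [[0.0016,-0.0053,0.038],[0,0,0]],
    [[0.0016,-0.0053,0.042],[0,0,0]],
    [[0.0016,-0.0053,0.042],[0,0,0]],
    [[0.0016,-0.0053,0.042],[0,0,0]],
    [[0.0016,-0.0053,0.042],[0,0,0]]
  ]
}}

```text
t: 13.12
ee_pos: [0.5634, -0.1549, 0.0837]
eef_rot: [[-1.0, 0.02, 0.002], [0.021, 1.0, 0.002], [-0.002, 0.002, -1.0]]
contact_force: [-0.4, 0.8, -7.8]
opening: 0.0144
```

```bash
sed -i 's/\[p\[0\]-.068\*np.cos(yaw),p\[1\]-.068\*np.sin(yaw),yaw\]/[p[0]-.0645*np.cos(yaw),p[1]-.0645*np.sin(yaw),yaw]/' hv.py; python3 hv.py 13 0.032
```

```text
pack est [ 0.5621 -0.2194  1.5503] 88.82537631553079
t 13.12 pos [ 0.5634 -0.1549  0.0837] yaw 88.83 q7 97.0 F [-0.4  0.8 -7.8] op 0.0144
shift [-0.0006  0.0037 -0.0413] turn [0.0018 0.0023 0.0022] down [ 0.002 -0.002  1.   ]
```

View pics/top13.png

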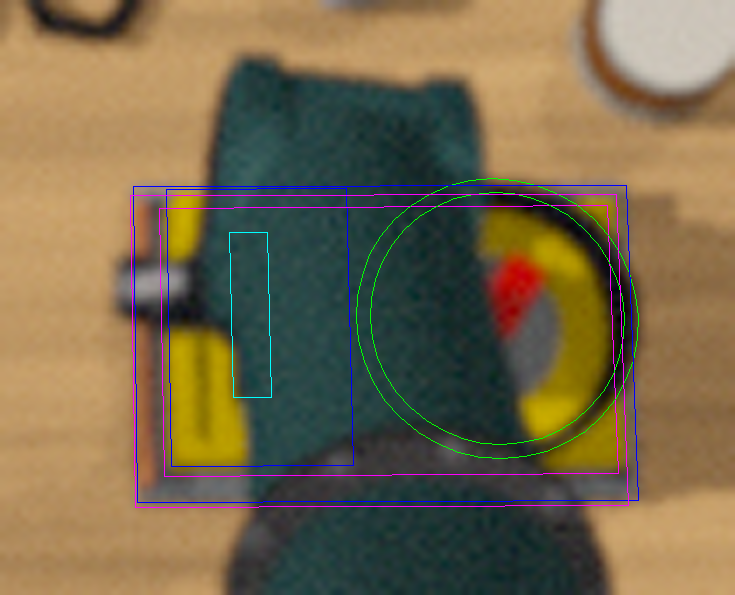

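View pics/side13.png

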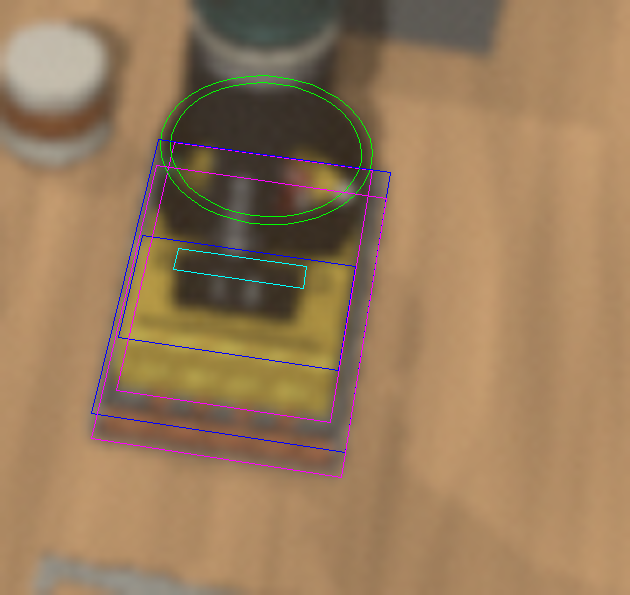

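Emit:
{"method": "drive_tool", "body": {
  "plan": [
    [[0.0005,0.0005,0.003],[0,0,0]],
    [[0.0005,0.0005,0.007],[0,0,0]],
    [[0.0005,0.0005,0.011],[0,0,0]],
    [[0.0005,0.0005,0.014],[0,0,0]],
    [[0.0005,0.0005,0.017],[0,0,0]],
    [[0.0005,0.0005,0.019],[0,0,0]],
    [[0.0005,0.0005,0.019],[0,0,0]]
  ]
}}

```text
t: 13.8
ee_pos: [0.5627, -0.1543, 0.0644]
eef_rot: [[-1.0, 0.02, 0.002], [0.02, 1.0, 0.002], [-0.002, 0.002, -1.0]]
contact_force: [0.2, -0.5, -8.1]
opening: 0.0145
```

Emit:
{"method": "drive_tool", "body": {
  "plan": [
    [[0,0,0.002],[0,0,0]],
    [[0,0,0.004],[0,0,0]],
    [[0,0,0.0055],[0,0,0]],
    [[0,0,0.0065],[0,0,0]],
    [[0,0,0.0065],[0,0,0]]
  ]
}}

```text
t: 14.22
ee_pos: [0.5628, -0.1541, 0.0579]
eef_rot: [[-1.0, 0.02, 0.002], [0.02, 1.0, 0.002], [-0.002, 0.002, -1.0]]
contact_force: [0.0, 0.0, -7.1]
opening: 0.0144
```

Emit:
{"method": "drive_tool", "body": {
  "plan": [
    [[0,0,0.001],[0,0,0]],
    [[0,0,0.002],[0,0,0]],
    [[0,0,0.002],[0,0,0]]
  ]
}}

```text
t: 14.47
ee_pos: [0.563, -0.1541, 0.0575]
eef_rot: [[-1.0, 0.02, 0.002], [0.02, 1.0, 0.002], [-0.002, 0.002, -1.0]]
contact_force: [-3.1, 1.1, 6.0]
opening: 0.0142
```

Emit:
{"method": "drive_tool", "body": {
  "plan": [
    [[0,0,0],[0,0,0]],
    [[0,0,0],[0,0,0]],
    [[0,0,0],[0,0,0]],
    [[0,0,0],[0,0,0]]
  ],
  "hand": 0.45
}}

```text
t: 14.8
ee_pos: [0.564, -0.1545, 0.0581]
eef_rot: [[-1.0, 0.021, 0.004], [0.021, 1.0, 0.001], [-0.004, 0.001, -1.0]]
contact_force: [-0.3, 0.3, 0.1]
opening: 0.0384
```

Emit:
{"method": "drive_tool", "body": {
  "plan": [
    [[0,0,-0.005],[0,0,0]],
    [[0,0,-0.02],[0,0,0]],
    [[0,0,-0.04],[0,0,0]],
    [[0,0,-0.07],[0,0,0]],
    [[0,0,-0.1],[0,0,0]],
    [[0,0.03,-0.13],[0,0,0]],
    [[0,0.06,-0.15],[0,0,0]],
    [[0,0.09,-0.15],[0,0,0]],
    [[0,0.12,-0.15],[0,0,0]],
    [[0,0.14,-0.15],[0,0,0]],
    [[0,0.15,-0.15],[0,0,0]],
    [[0,0.15,-0.15],[0,0,0]],
    [[0,0.15,-0.15],[0,0,0]]
  ]
}}

```text
t: 15.88
ee_pos: [0.5664, -0.0055, 0.2083]
eef_rot: [[-1.0, 0.02, 0.004], [0.02, 1.0, 0.0], [-0.004, 0.0, -1.0]]
contact_force: [0.0, -0.4, -0.9]
opening: 0.0385
```

```bash
cat > v.py <<'E'
from mv import *
from workcell import eyes,r
from h import *
import sys
from z import zoom
tag=sys.argv[1]
for n,roi,k in (('top',(330,185,420,250),8.8),('side',(315,125,385,205),7.5)):
    pc=eyes.get_image(n); cv2.imwrite(f'pics/{n}{tag}_full.png',pc['image'][:,:,::-1]); zoom(f'pics/{n}{tag}_full.png',roi,k,f'pics/z{tag}{n}.png')
E
python3 v.py 14
```

```text
(no output)
```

View pics/z14top.png

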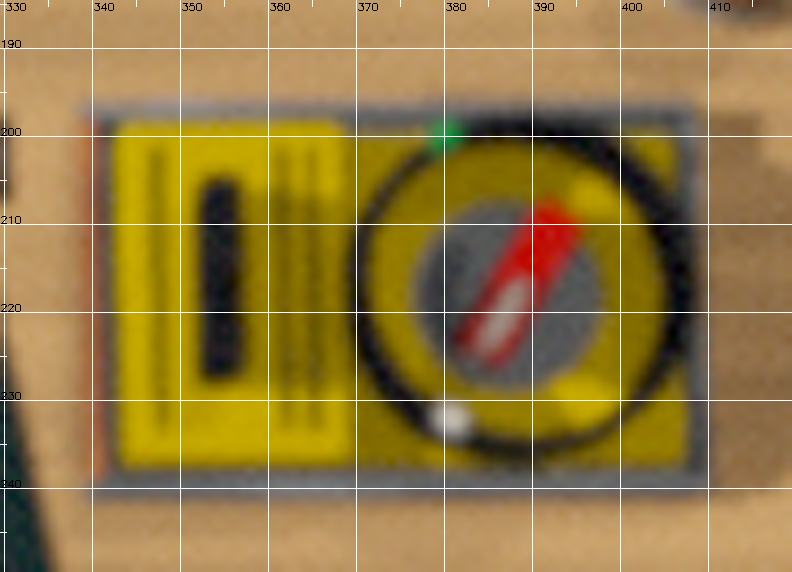

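View pics/z14side.png

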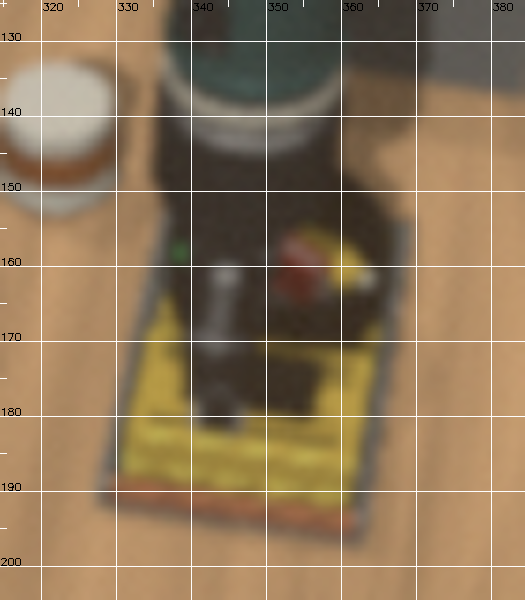

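```bash
cat > pf3.py <<'E'
from h import *
from workcell import eyes
from scipy.optimize import least_squares
pt=eyes.get_image("top"); ps=eyes.get_image("side")
L=[(pt,-9.5,49.4,66,380.7,232),(pt,-9.5,-49.4,66,380,200),(pt,-38,0,58,388,217),(pt,76,-35,78,352.3,205),(pt,76,35,78,352.8,227.5),(ps,-9.5,49.4,66,363.2,161.5),(ps,-9.5,-49.4,66,338.3,158)]
def f(p):
    return np.array([c for l in L for c in proj(T([np.array(l[1:4])/1e3],p,.006),l[0])[0]-l[4:6]])
s=least_squares(f,[.5625,-.2193,1.548],loss="soft_l1");p=s.x
print(p,np.degrees(p[2])); print(np.round(f(p).reshape(-1,2),1).tolist())
kn=T([[-.038,0,.044]],p,.006)[0]; print("knob",kn)
# pointer angle
a=pix2w((383.3,225.3),pt,.064);b=pix2w((393.8,208.8),pt,.064); print("pointer yaw",np.degrees(np.arctan2(a[1]-b[1],a[0]-b[0])), (a+b)/2)
E
python3 pf3.py
```

```text
[ 0.56226074 -0.22097812  1.5571282 ] 89.21687406869104
[[0.2, 0.4], [-0.3, 0.0], [1.3, -0.6], [-0.3, -0.6], [-0.1, 0.0], [0.2, 0.3], [0.5, 0.4]]
knob [ 0.56174137 -0.25897457  0.05      ]
pointer yaw 145.0677110438263 [ 0.55988942 -0.25676404  0.064     ]
```

```bash
python3 -c "
from mv import *
to([.562,-.26,.12],58)"
```

```text
t 16.08 pos [ 0.5663 -0.0071  0.2081] yaw 88.63 q7 82.4 F [ 0.2 -0.3  0. ] op 0.0381
shift [-0.0014 -0.253   0.088 ] turn [0.0012 0.0032 0.5346] down [ 0.003 -0.     1.   ]
```

Emit:
{"method": "drive_tool", "body": {
  "plan": [
    [[0,-0.01,0],[0,0,0.03]],
    [[0,-0.03,0],[0,0,0.08]],
    [[0,-0.06,0],[0,0,0.14]],
    [[0,-0.09,0],[0,0,0.21]],
    [[0,-0.12,0],[0,0,0.27]],
    [[0,-0.15,0.005],[0,0,0.33]],
    [[-0.001,-0.18,0.01],[0,0,0.39]],
    [[-0.001,-0.21,0.02],[0,0,0.45]],
    [[-0.001,-0.235,0.035],[0.001,0.001,0.5]],
    [[-0.0014,-0.247,0.05],[0.001,0.002,0.53]],
    [[-0.0014,-0.253,0.07],[0.001,0.003,0.535]],
    [[-0.0014,-0.253,0.08],[0.001,0.003,0.535]],
    [[-0.0014,-0.253,0.088],[0.001,0.003,0.535]],
    [[-0.0014,-0.253,0.088],[0.001,0.003,0.535]],
    [[-0.0014,-0.253,0.088],[0.001,0.003,0.535]],
    [[-0.0014,-0.253,0.088],[0.001,0.003,0.535]]
  ]
}}

```text
t: 17.42
ee_pos: [0.5627, -0.2596, 0.1209]
eef_rot: [[-0.848, 0.53, 0.002], [0.53, 0.848, -0.0], [-0.001, 0.001, -1.0]]
contact_force: [-0.4, 0.5, 0.3]
opening: 0.0384
```

```bash
python3 g.py 15 7;  python3 -c "
from mv import *
to([.562,-.26,.06],58)"
```

```text
17.4167 [ 0.56273528 -0.25956618  0.12088359] 0.03842079461325352
top (np.int64(342), np.int64(168), np.int64(442), np.int64(258))
top cam [ 0.35740605 -0.01558994  1.49891786]
side (np.int64(302), np.int64(101), np.int64(402), np.int64(191))
side cam [0.50630482 0.81768587 1.13748681]
t 17.52 pos [ 0.5629 -0.2596  0.1211] yaw 58.03 q7 82.8 F [ 0.9 -0.  -1.1] op 0.0383
shift [ 0.0007 -0.0009  0.0611] turn [0.0009 0.002  0.0006] down [ 0.002 -0.001  1.   ]
```

View pics/side15.png

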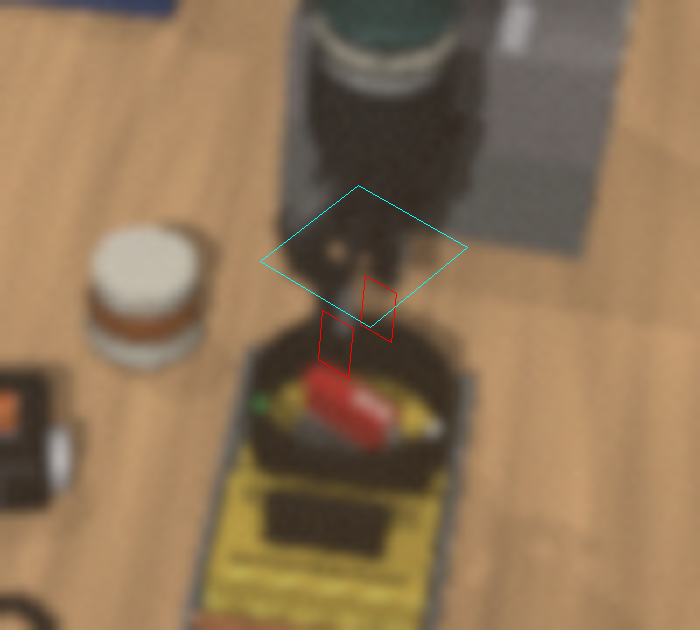

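View pics/top15.png

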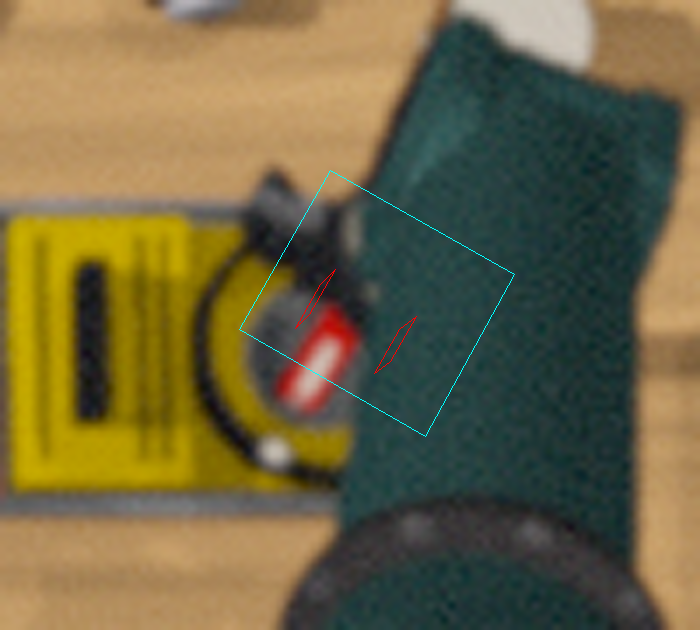

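Emit:
{"method": "drive_tool", "body": {
  "plan": [
    [[0.0007,-0.0009,0.01],[0,0,0]],
    [[0.0007,-0.0009,0.025],[0,0,0]],
    [[0.0007,-0.0009,0.04],[0,0,0]],
    [[0.0007,-0.0009,0.052],[0,0,0]],
    [[0.0007,-0.0009,0.06],[0,0,0]],
    [[0.0007,-0.0009,0.064],[0,0,0]],
    [[0.0007,-0.0009,0.066],[0,0,0]],
    [[0.0007,-0.0009,0.066],[0,0,0]]
  ]
}}

```text
t: 18.18
ee_pos: [0.562, -0.2601, 0.0549]
eef_rot: [[-0.848, 0.529, 0.002], [0.529, 0.848, -0.0], [-0.002, 0.001, -1.0]]
contact_force: [0.6, -0.3, -0.1]
opening: 0.0385
```

```bash
python3 g.py 16 7
```

```text
18.1833 [ 0.56197364 -0.26008469  0.05487819] 0.038545475493548656
top (np.int64(339), np.int64(171), np.int64(439), np.int64(261))
top cam [ 0.35740605 -0.01558994  1.49891786]
side (np.int64(301), np.int64(112), np.int64(401), np.int64(202))
side cam [0.50630482 0.81768587 1.13748681]
```

View pics/side16r.png

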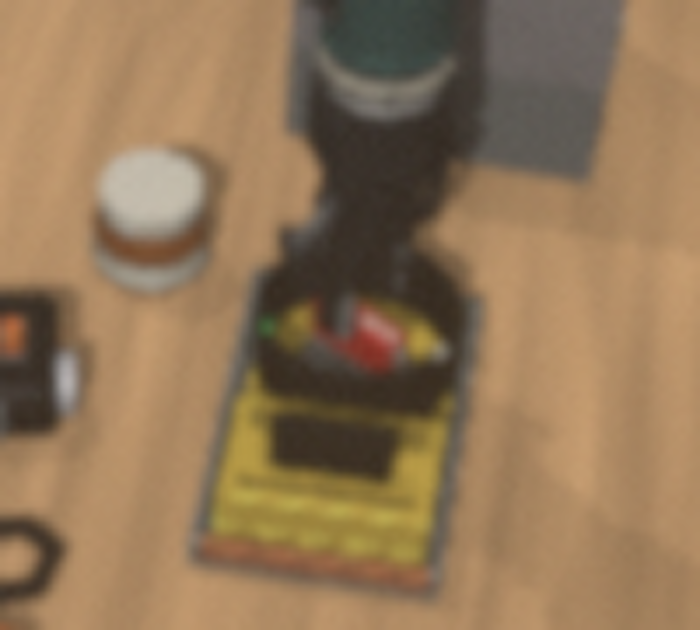

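View pics/top16r.png

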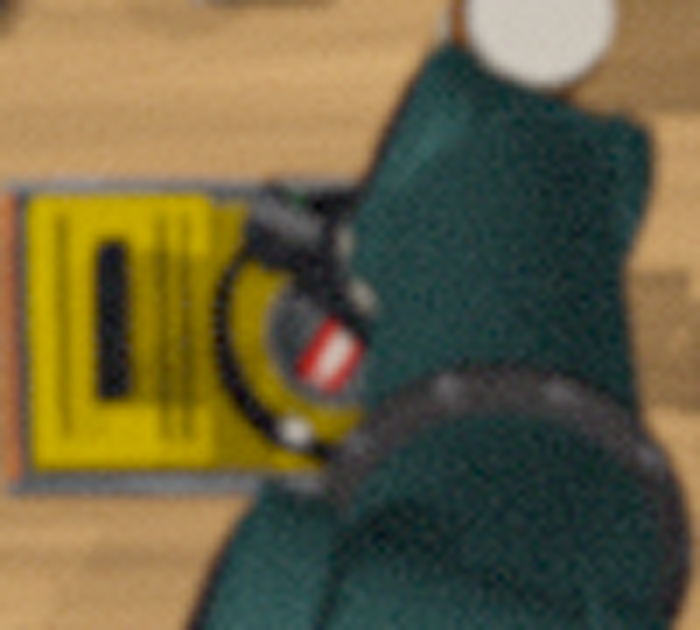

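Emit:
{"method": "drive_tool", "body": {
  "plan": [
    [[0,0,0.003],[0,0,0]],
    [[0,0,0.006],[0,0,0]],
    [[0,0,0.009],[0,0,0]],
    [[0,0,0.01],[0,0,0]],
    [[0,0,0.01],[0,0,0]]
  ]
}}

```text
t: 18.7
ee_pos: [0.5622, -0.2602, 0.0452]
eef_rot: [[-0.848, 0.529, 0.002], [0.529, 0.848, -0.0], [-0.002, 0.001, -1.0]]
contact_force: [-0.6, -0.0, 0.1]
opening: 0.0385
```

Emit:
{"method": "drive_tool", "body": {
  "plan": [
    [[0,0,0.003],[0,0,0]],
    [[0,0,0.005],[0,0,0]],
    [[0,0,0.005],[0,0,0]],
    [[0,0,0.005],[0,0,0]]
  ]
}}

```text
t: 19.03
ee_pos: [0.562, -0.2601, 0.04]
eef_rot: [[-0.848, 0.529, 0.002], [0.529, 0.848, -0.0], [-0.002, 0.001, -1.0]]
contact_force: [0.6, 0.2, -0.1]
opening: 0.0383
```

Emit:
{"method": "drive_tool", "body": {
  "plan": [
    [[0,0,0],[0,0,0]],
    [[0,0,0],[0,0,0]],
    [[0,0,0],[0,0,0]],
    [[0,0,0],[0,0,0]]
  ],
  "hand": 0
}}

```text
t: 19.37
ee_pos: [0.562, -0.2602, 0.0403]
eef_rot: [[-0.848, 0.53, 0.002], [0.53, 0.848, -0.0], [-0.002, 0.001, -1.0]]
contact_force: [-1.3, -0.2, 2.2]
opening: 0.0162
```

```bash
python3 -c "
from mv import *
to([.562,-.26,.06],58)
print(r.observe()['ft_torque'])"
```

```text
t 19.37 pos [ 0.562  -0.2602  0.0403] yaw 58.02 q7 83.4 F [-1.3 -0.2  2.2] op 0.0162
shift [ 0.0001  0.0002 -0.0197] turn [0.0008 0.0021 0.0004] down [ 0.002 -0.001  1.   ]
[-0.00188005  0.14130499 -0.00373651]
```

Emit:
{"method": "drive_tool", "body": {
  "plan": [
    [[0,0,-0.002],[0,0,0]],
    [[0,0,-0.004],[0,0,0]],
    [[0,0,-0.006],[0,0,0]],
    [[0,0,-0.008],[0,0,0]],
    [[0,0,-0.0095],[0,0,0]],
    [[0,0,-0.0105],[0,0,0]],
    [[0,0,-0.0105],[0,0,0]],
    [[0,0,-0.0105],[0,0,0]]
  ]
}}

```text
t: 20.03
ee_pos: [0.562, -0.2602, 0.051]
eef_rot: [[-0.848, 0.53, 0.002], [0.53, 0.848, -0.0], [-0.002, 0.001, -1.0]]
contact_force: [-0.5, 0.7, 0.8]
opening: 0.0163
```

```bash
python3 -c "
from mv import *
to([.562,-.26,.06],58)
print(r.observe()['ft_torque'])"; python3 g.py 17 7
```

```text
t 20.03 pos [ 0.562  -0.2602  0.051 ] yaw 58.03 q7 83.3 F [-0.5  0.7  0.8] op 0.0163
shift [ 0.0001  0.0002 -0.009 ] turn [0.0008 0.0021 0.0005] down [ 0.002 -0.001  1.   ]
[-0.0072445   0.08016191  0.00107578]
20.0333 [ 0.56199372 -0.26019871  0.05099841] 0.016261328348333225
top (np.int64(338), np.int64(171), np.int64(438), np.int64(261))
top cam [ 0.35740605 -0.01558994  1.49891786]
side (np.int64(301), np.int64(113), np.int64(401), np.int64(203))
side cam [0.50630482 0.81768587 1.13748681]
```

View pics/side17r.png

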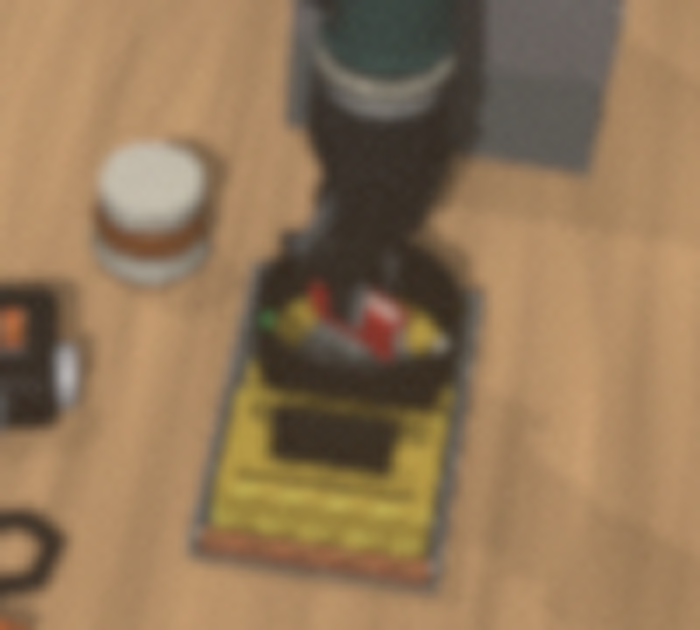

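Emit:
{"method": "drive_tool", "body": {
  "plan": [
    [[0,0,0],[0,0,0.04]],
    [[0,0,0],[0,0,0.1]],
    [[0,0,0],[0,0,0.17]],
    [[0,0,0],[0,0,0.24]],
    [[0,0,0],[0,0,0.3]],
    [[0,0,0],[0,0,0.3]]
  ]
}}

```text
t: 20.63
ee_pos: [0.5619, -0.2603, 0.0509]
eef_rot: [[-0.653, 0.757, 0.002], [0.757, 0.653, -0.001], [-0.002, 0.001, -1.0]]
contact_force: [0.2, -0.4, -0.3]
opening: 0.0164
```

```bash
python3 -c "
from mv import *
to([.562,-.26,.0508],58)
print(r.observe()['ft_torque'])"
```

```text
t 20.63 pos [ 0.5619 -0.2603  0.0509] yaw 40.78 q7 71.7 F [ 0.2 -0.4 -0.3] op 0.0164
shift [0.0002 0.0002 0.0001] turn [ 0.0006  0.002  -0.3006] down [ 0.002 -0.001  1.   ]
[-0.09110287  0.03401713 -0.03762638]
```

Emit:
{"method": "drive_tool", "body": {
  "plan": [
    [[0,0,0],[0,0,0.05]],
    [[0,0,0],[0,0,0.13]],
    [[0,0,0],[0,0,0.23]],
    [[0,0,0],[0,0,0.33]],
    [[0,0,0],[0,0,0.43]],
    [[0,0,0],[0,0,0.53]],
    [[0,0,0],[0,0,0.63]],
    [[0,0,0],[0,0,0.73]],
    [[0,0,0],[0,0,0.83]],
    [[0,0,0],[0,0,0.93]],
    [[0,0,0],[0,0,1.03]],
    [[0,0,0],[0,0,1.13]],
    [[0,0,0],[0,0,1.23]],
    [[0,0,0],[0,0,1.33]],
    [[0,0,0],[0,0,1.43]],
    [[0,0,0],[0,0,1.53]],
    [[0,0,0],[0,0,1.62]],
    [[0,0,0],[0,0,1.68]],
    [[0,0,0],[0,0,1.7]],
    [[0,0,0],[0,0,1.7]]
  ]
}}

```text
t: 22.3
ee_pos: [0.5617, -0.2603, 0.0507]
eef_rot: [[0.834, 0.551, 0.001], [0.551, -0.834, -0.001], [0.0, 0.002, -1.0]]
contact_force: [-0.6, -0.9, -2.4]
opening: 0.0161
```

```bash
python3 -c "
from mv import *
to([.562,-.26,.0508],-62)
print(r.observe()['ft_torque'])"
```

```text
t 22.3 pos [ 0.5617 -0.2603  0.0507] yaw -56.53 q7 3.7 F [-0.6 -0.9 -2.4] op 0.0161
shift [ 0.0004 -0.0001 -0.0001] turn [ 0.0016 -0.0006  0.0954] down [-0.    -0.002  1.   ]
[-0.18803508  0.1292563  -0.08354091]
```

Emit:
{"method": "drive_tool", "body": {
  "plan": [
    [[0,0,0.0005],[0,0,0.02]],
    [[0,0,0.0005],[0,0,0.04]],
    [[0,0,0.0005],[0,0,0.06]],
    [[0,0,0.0005],[0,0,0.08]],
    [[0,0,0.0005],[0,0,0.08]]
  ]
}}

```text
t: 22.72
ee_pos: [0.5617, -0.2603, 0.0501]
eef_rot: [[0.876, 0.482, 0.001], [0.482, -0.876, -0.001], [0.0, 0.002, -1.0]]
contact_force: [0.7, -0.7, -0.7]
opening: 0.0162
```

```bash
python3 -c "
from mv import *
to([.562,-.26,.0508],-62)
print(r.observe()['ft_torque'])"; python3 g.py 18 7
```

```text
t 22.72 pos [ 0.5617 -0.2603  0.0501] yaw -61.16 q7 0.2 F [ 0.7 -0.7 -0.7] op 0.0162
shift [ 0.0004 -0.0001 -0.0007] turn [ 0.0016 -0.0005  0.0147] down [-0.    -0.002  1.   ]
[-0.17117255  0.07786365 -0.01752922]
22.7167 [ 0.56173861 -0.26025496  0.05005346] 0.016183172161365923
top (np.int64(338), np.int64(172), np.int64(438), np.int64(262))
top cam [ 0.35740605 -0.01558994  1.49891786]
side (np.int64(301), np.int64(113), np.int64(401), np.int64(203))
side cam [0.50630482 0.81768587 1.13748681]
```

View pics/side18r.png

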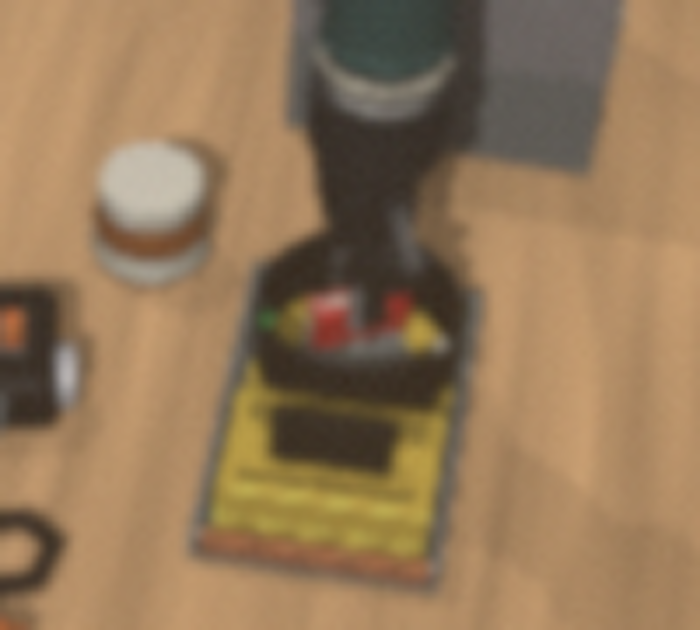

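View pics/top18r.png

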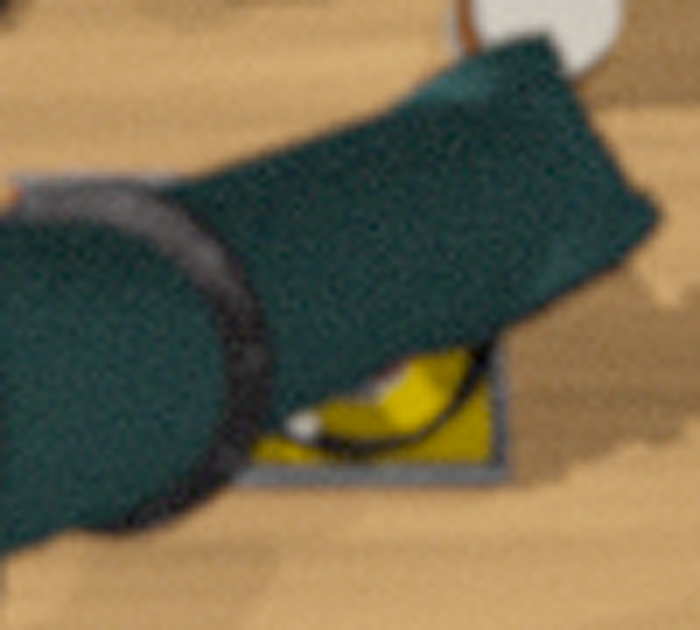

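Emit:
{"method": "drive_tool", "body": {
  "plan": [
    [[0,0,0],[0,0,0.02]],
    [[0,0,0],[0,0,0.03]],
    [[0,0,0],[0,0,0.04]],
    [[0,0,0],[0,0,0.04]]
  ]
}}

```text
t: 23.15
ee_pos: [0.5611, -0.2601, 0.05]
eef_rot: [[0.894, 0.448, 0.0], [0.448, -0.894, -0.001], [-0.0, 0.001, -1.0]]
contact_force: [-2.0, 0.6, 0.3]
opening: 0.0163
```

```bash
python3 -c "
from mv import *
to([.562,-.26,.0508],-62)
print(r.observe()['ft_torque'])"
```

```text
t 23.15 pos [ 0.5611 -0.2601  0.05  ] yaw -63.39 q7 -1.5 F [-2.   0.6  0.3] op 0.0163
shift [ 0.0008  0.0003 -0.0008] turn [ 0.0008  0.0002 -0.0243] down [ 0.    -0.001  1.   ]
[-0.07442785  0.42748374  0.35318674]
```

Emit:
{"method": "drive_tool", "body": {
  "plan": [
    [[0,0,0],[0,0,-0.015]],
    [[0,0,0.002],[0,0,-0.015]],
    [[0,0,0.004],[0,0,-0.015]],
    [[0,0,0.006],[0,0,-0.015]],
    [[0,0,0.008],[0,0,-0.015]],
    [[0,0,0.0095],[0,0,-0.015]],
    [[0,0,0.0105],[0,0,-0.015]],
    [[0,0,0.0105],[0,0,-0.015]],
    [[0,0,0.0105],[0,0,-0.015]]
  ]
}}

```text
t: 23.9
ee_pos: [0.5612, -0.2601, 0.0402]
eef_rot: [[0.887, 0.461, 0.001], [0.461, -0.887, -0.0], [0.0, 0.0, -1.0]]
contact_force: [-2.6, 0.5, 6.0]
opening: 0.0164
```

```bash
python3 -c "
from mv import *
to([.562,-.26,.0508],-62)
print(r.observe()['ft_torque'])"
```

```text
t 23.9 pos [ 0.5612 -0.2601  0.0402] yaw -62.55 q7 -0.2 F [-2.6  0.5  6. ] op 0.0164
shift [ 0.0008  0.0003 -0.0106] turn [ 0.0003 -0.0005 -0.0097] down [-0. -0.  1.]
[0.16747608 0.58464944 0.09847228]
```

Emit:
{"method": "drive_tool", "body": {
  "plan": [
    [[0,0,0.001],[0,0,0]],
    [[0,0,0.0015],[0,0,0]],
    [[0,0,0.0015],[0,0,0]]
  ]
}}

```text
t: 24.15
ee_pos: [0.5612, -0.2601, 0.0401]
eef_rot: [[0.888, 0.461, 0.001], [0.461, -0.888, 0.001], [0.002, -0.001, -1.0]]
contact_force: [-3.6, 1.6, 12.1]
opening: 0.0163
```

Emit:
{"method": "drive_tool", "body": {
  "plan": [
    [[0,0,0],[0,0,0]],
    [[0,0,0],[0,0,0]],
    [[0,0,0],[0,0,0]],
    [[0,0,0],[0,0,0]]
  ],
  "hand": 0.45
}}

```text
t: 24.48
ee_pos: [0.5616, -0.26, 0.0399]
eef_rot: [[0.888, 0.461, 0.002], [0.461, -0.888, 0.002], [0.002, -0.001, -1.0]]
contact_force: [-0.3, 0.3, 0.2]
opening: 0.0382
```

Emit:
{"method": "drive_tool", "body": {
  "plan": [
    [[0,0,-0.005],[0,0,0]],
    [[0,0,-0.015],[0,0,0]],
    [[0,0,-0.03],[0,0,0]],
    [[0,0,-0.06],[0,0,0]],
    [[0,0,-0.09],[0,0,0]],
    [[0,0,-0.12],[0,0,0]],
    [[0,0,-0.15],[0,0,0]],
    [[-0.03,-0.02,-0.17],[0,0,0]],
    [[-0.06,-0.05,-0.17],[0,0,0]],
    [[-0.09,-0.08,-0.17],[0,0,0]],
    [[-0.11,-0.1,-0.17],[0,0,0]],
    [[-0.13,-0.13,-0.17],[0,0,0]],
    [[-0.14,-0.16,-0.17],[0,0,0]],
    [[-0.15,-0.18,-0.17],[0,0,0]],
    [[-0.15,-0.18,-0.17],[0,0,0]],
    [[-0.15,-0.18,-0.17],[0,0,0]]
  ]
}}

```text
t: 25.82
ee_pos: [0.3445, -0.1688, 0.2104]
eef_rot: [[0.888, 0.46, 0.003], [0.46, -0.888, 0.004], [0.005, -0.002, -1.0]]
contact_force: [0.4, -0.7, 0.0]
opening: 0.0386
```

```bash
python3 v.py 19
```

```text
(no output)
```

View pics/z19top.png

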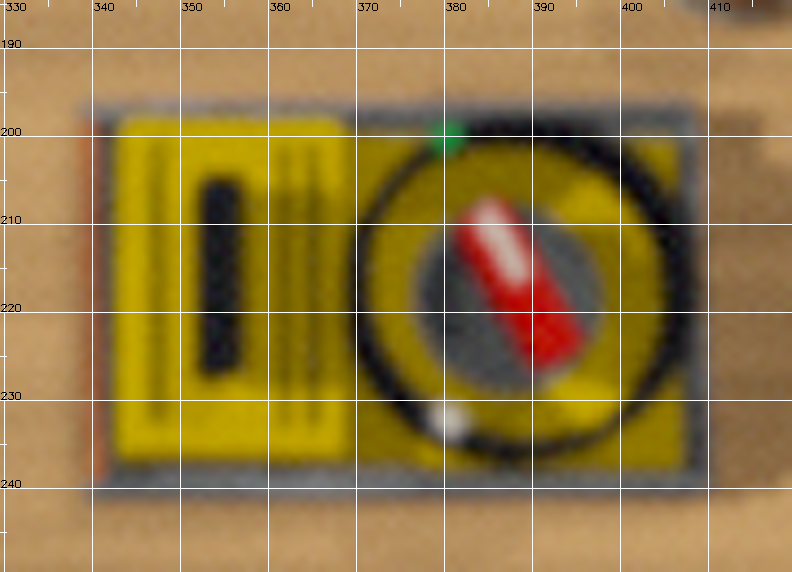

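View pics/z19side.png

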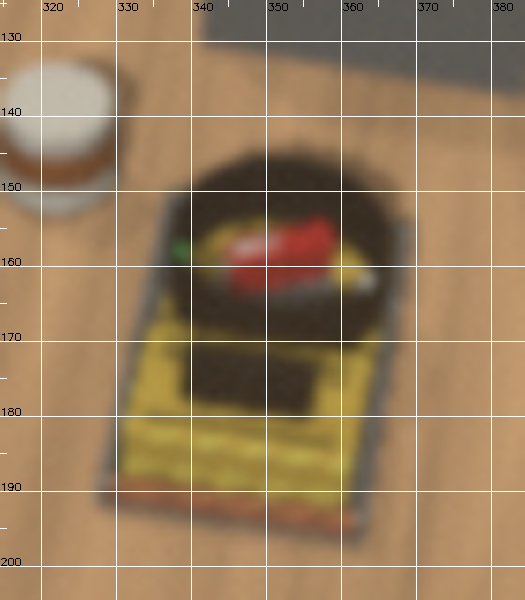

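```bash
python3 - <<'E'
from h import *
from workcell import eyes,r
pt=eyes.get_image("top");ps=eyes.get_image("side")
import cv2
def redaxis(f):
    im=cv2.imread(f)[195:235,370:412].astype(int) if 'top14' in f or 'top19' in f else None
    b,g,rr=im[...,0],im[...,1],im[...,2]
    m=((rr>120)&(g<60)&(b<60)).astype(np.uint8)
    # add white stripe via hull
    c=np.argwhere(m)[:,::-1].astype(np.float32)
    return cv2.minAreaRect(c+[370,195])
for f in ('pics/top14_full.png','pics/top19_full.png'):
    (c,wh,a)=redaxis(f); print(f,c,wh,a)
    box=cv2.boxPoints((c,wh,a)); 
    e=sorted([(np.linalg.norm(box[i]-box[(i+1)%4]),i) for i in range(4)])
    ends=[(box[i]+box[(i+1)%4])/2 for _,i in e[:2]]
    w=[pix2w(x,pt,.064) for x in ends]; d=w[0]-w[1]; print("axis yaw",np.degrees(np.arctan2(d[1],d[0]))%180,"centre",(w[0]+w[1])/2,"len",np.linalg.norm(d))
print(r.observe()["t"])
E
```

```text
Traceback (most recent call last):
cv2.error: OpenCV(4.12.0) /io/opencv/modules/imgproc/src/convhull.cpp:143: error: (-215:Assertion failed) total >= 0 && (depth == CV_32F || depth == CV_32S) in function 'convexHull'
```

View pics/top19_full.png

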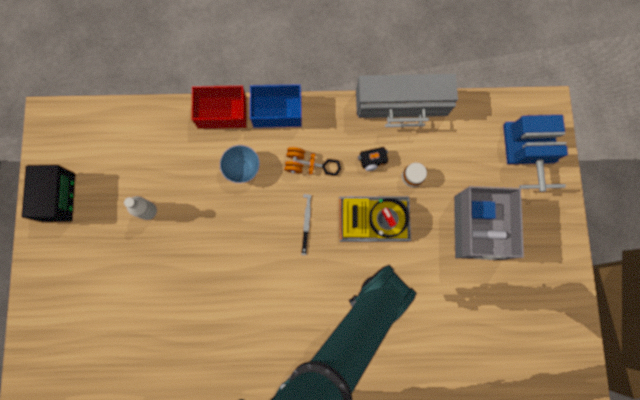

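```bash
python3 - <<'E'
from h import *
from workcell import eyes,r
pt=eyes.get_image("top")
for f in ('pics/top14_full.png','pics/top19_full.png'):
    im=cv2.imread(f)[195:235,370:412].astype(int); b,g,rr=im[...,0],im[...,1],im[...,2]
    m=((rr>110)&(g<70)&(b<70)).astype(np.uint8)
    c=(np.argwhere(m)[:,::-1]+[370,195]).astype(np.float32)
    box=cv2.boxPoints(cv2.minAreaRect(c))
    e=sorted([(np.linalg.norm(box[i]-box[(i+1)%4]),i) for i in range(4)])
    ends=[(box[i]+box[(i+1)%4])/2 for _,i in e[:2]]
    w=[pix2w(x,pt,.064) for x in ends]; d=w[0]-w[1]; print(len(c),"axis yaw",np.degrees(np.arctan2(d[1],d[0]))%180,"centre",(w[0]+w[1])/2,"len",np.linalg.norm(d))
print(r.observe()["t"])
E
```

```text
91 axis yaw 146.53477343145082 centre [ 0.56084683 -0.25683662  0.064     ] len 0.05743511754269084
103 axis yaw 26.10588506818824 centre [ 0.55944489 -0.25665051  0.064     ] len 0.05729201468096589
26.0667
```

```bash
python3 -c "
from workcell import r
print(r.job_done())"
```

```text
the job is handed in; nothing more can be done
None
```

The job is done and handed in at about 26 s of the 56 s allowed. I carried the pack by its fin into the dock with the fin at the copper end, and let go of it. Then I pulled the knob up about 10.5 mm, turned it clockwise to its stop, pushed it back down and released it.

**Final checks:**
- **Pack:** it lies flat inside the dock lip in both camera views.
- **Knob angle:** its measured angle changed by 120.4°, from 146.5° to 26.1°. The pointer is at the green mark, and a reaction torque of about 0.35 N m at the end showed the stop.
- **Knob height:** it bottomed out at the height where it was first gripped (TCP 40.1 mm against 40.3 mm), under a 12 N push.
- **Surroundings:** in the top view the other gear looks unmoved and the arm is clear of everything. I compared that by eye, not with measurements.

**What disagreed:**
- **First fin grasp:** it closed on nothing. The fingertips sit about 25 mm higher relative to the reported TCP than the description says, so I worked from force readings and pictures and succeeded on the second try.
- **Cameras against arm:** the two differed by 1 to 3 mm in y near the dock, which the dock clearance absorbed.
- **Upward pull while turning:** it briefly read 2.4 N, under the 3 N that would start to lift the pack.

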